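# Build up the wide drum on the spindle sander

## Robot

A 6-joint arm with a two-finger parallel gripper is mounted at the origin on the work surface. World frame = base frame: x ahead of the robot, y to its left, z up, the work surface at z = 0. Lengths are in m, angles in rad, forces in N, time in s.
With the tool pointing down it reaches from about 0.25 to 0.725 m from the base axis. Payload 4 kg.
Tool frame: the origin (TCP) lies on the centre line of the jaws, within the pads' length; the fingertips stand 22 mm ahead of it and the grasp point (between the pads) lies 3 mm ahead of it; z points along the fingers, y is the line along which they close (so a half turn about z gives the same grasp; the last joint's range is limited). The gripper opens to 85 mm and grips with 20 to 120 N. Pads are 22 mm wide; open, the fingers measure 114 mm over their backs; the gripper's body (76 mm by 85 mm) begins 54 mm behind the grasp point. The pads swing forward as they close: fully open they stand 13 mm farther back than shut.
Start: joints at [1.169, 0.241, 0.005, 1.335, 0, 1.571], TCP at [0.196, 0.46, 0.253] pointing down, gripper open.
Joint ranges: [-2.72, 2.72], [-1.05, 1.87], [-1.09, 1.28], [-1.99, 2.15], [-1.42, 1.44], [-3.14, 3.14]. Speed limits (rad/s): [2.79, 2.79, 3.14, 3.14, 3.14, 3.14].

## Interface

Orientations are given as [roll, pitch, yaw] about the fixed x, y, z axes, in that order (R = Rz(yaw) Ry(pitch) Rx(roll)).
In Python, from cell import observe, vision, job gives the robot as it stands.
- The arm moves only by the tool apply_moves, never from a script. Its argument "motion" is text: rows parted by semicolons, each of 7 numbers parted by spaces: the turn, a rotation vector about the tool's x, y, z in rad, then the shift along the tool's x, y, z in cm, then the closure, from 0 (fully open) to 1 (shut). In form: ax ay az tx ty tz gripper; .... A call has 1 to 12 rows; each row shifts and turns the commanded pose from where the row before left it, along the tool's axes as they then stand; what a row does not reach is not made up. A row lasts 1/12 s, in which the tool goes at most 41.7 mm and 7.16 degrees, less where a joint would pass 70% of its speed; a pose out of reach is approached as far as the arm can. A call with a gripper value outside its range is refused whole. The fingers move at their own pace and stop on an object; the grip force is fixed at half the most. Time passes only in rows, so rows that do not move let the fingers close. It gives the time, the measured TCP pose, the force, the opening and the grip force at its end, in the units of the state.
- observe(): the state, without advancing time (a new reading comes with each control period).
- vision.snapshot(name): name is "scene" or "top" or "wrist"; returns a dict with "image" (480x640x3 uint8, red, green, blue), "range_z" (480x640 float32, m along the optical axis (not along the pixel's ray), 0 where there is no reading), "fx", "fy", "cx", "cy" (pixels), "distortion" ([k1, k2, p1, p2, k3] as OpenCV has them; the pictures are not rectified), "eye" and "rotation" of the camera in the world; the wrist camera has in their place "T_tool_cam" (4x4, takes a point from camera to tool coordinates, whose origin is the TCP and whose axes are the flange's). Camera axes: x right, y down, z forward; pixel columns grow to the right and rows downward; lengths in m; the calibration is good to about 2 mm. A picture is of the moment at which its call begins: read the wrist's pose just before it.
- job.close_job(): hands the job in; it is judged then, once.
The state is a dict: "time_s": time; "qpos": joint angles; "qvel": joint speeds; "effort": joint torques, N m; "ee_pos": TCP position; "eef_rot": TCP orientation; "ft_force": force on the tool from outside, world axes, zero at the start; "ft_torque": the same for the moment, N m; "width": finger opening in m; "finger_force": force on a finger pad.
Only numpy, scipy, OpenCV 4.12 (cv2) and the standard library are available. Lean on these libraries where they do the work, as an engineer would, in place of code of your own. Each camera call takes 0.05 s, during which the arm holds its last target. There are 200 camera calls.

## Task

First take the spanner that was left on the sander's table and lay it back in its cut-out in the tool tray. Then build up the wide drum on the sander's spindle, lowering each part fully home before you let go of it: the wide rubber drum first, then the wide abrasive sleeve over the drum, then the wide washer over the spindle on top of the drum. Leave the slim drum, slim sleeve, slim washer and the hand nut where they are.

Things in the scene. Friction and masses are not known exactly. Their poses are not given: they have to be found in the camera images.
- spindle_seat (a point): Fixed spindle sander: aluminium table plate 260 x 320 mm, top 16 mm above the bench, dust box 50 mm high at the far edge. The point is the centre of the top of the steel flange (58 mm across, 6 mm thick) at the foot of the upright spindle, 22 mm above the bench, z up. The spindle is a plain rod 12 mm across, its tip 78 mm above this point, the last 8 mm tapering to 6 mm.
- spanner_cutout (a point): Empty spanner-shaped cut-out, 7 mm deep, in a fixed black foam tool tray 208 x 158 x 18 mm. The point is where the spanner's middle must lie, 15.5 mm above the bench; x points to the wide jaw pocket (x 44 to 91 mm, 44 wide). Ring pocket x -88 to -51 mm, 30 wide; handle slot 22 wide. An equally deep finger relief, 84 mm across, crosses it at x -22 to 22 mm. The spanner fits one way round only.
- spanner_mid (a point): Steel spanner lying flat on the sander's plate, 164 mm long, 9 mm thick, 110 g. The point is the middle of its handle, half-way up (4.5 mm above what it lies on); x along the handle towards the open jaw. Handle 14 mm wide, x -60 to 52 mm; open jaw 34 mm wide, x 48 to 84 mm; ring end 24 mm across centred at x -68 mm. Grasp it across the handle.
- wide_drum_mid (a point): It stands somewhere in the loose row on the bench between the robot and the sander, upright: black rubber cylinder 44 mm in diameter, 60 mm high, with a 17 mm bore right through along its z axis. The point is its centre, half-way up. 120 g. Grip it above its middle so that the spindle has room below the palm.
- wide_sleeve_mid (a point): It stands somewhere in the loose row on the bench between the robot and the sander, upright: brown abrasive tube 56 mm outside diameter, 50 mm bore, 56 mm high, open at both ends, rigid. The point is its centre, half-way up, z axis along the tube. 30 g. It goes round the drum, down on to the flange; the drum then stands 4 mm out of it.
- wide_washer_mid (a point): It stands somewhere in the loose row on the bench between the robot and the sander, lying flat: steel washer 40 mm in diameter, 8 mm thick, with a 17 mm hole. The point is its centre, half-way up its thickness, z axis through the hole. 50 g. It goes over the spindle and lies on top of the drum.
- slim_drum_mid (a point): It stands somewhere in the loose row on the bench between the robot and the sander, upright: black rubber cylinder 27 mm in diameter, 60 mm high, with a 17 mm bore. Not to be used. The point is its centre.
- slim_sleeve_mid (a point): It stands somewhere in the loose row on the bench between the robot and the sander, upright: brown abrasive tube 39 mm outside diameter, 33 mm bore, 56 mm high. Not to be used. The point is its centre.
- slim_washer_mid (a point): It stands somewhere in the loose row on the bench between the robot and the sander, lying flat: steel washer 25 mm in diameter, 8 mm thick, with a 17 mm hole. Not to be used. The point is its centre.
- lobe_nut_mid (a point): Black hand nut with six lobes, 40 mm across and 21 mm high, on the sander's table plate on the other side of the spindle from the spanner. Not to be used. The point is its centre, half-way up.
Things that resemble listed ones, but are neither listed nor needed, are in the scene too. Leave any turquoise look-alike of the part that bears wide_sleeve_mid alone.

How it is judged:
On the way, in this order (a step that is already met when the one before it is completed fails the run):
1. the spanner lies in its cut-out in the tool tray (horizontal distance between spanner_mid and spanner_cutout below 0.01 m and z of spanner_mid in the frame of spanner_cutout between -0.003 and 0.003 m and angle between the x axis of spanner_mid and the x axis of spanner_cutout, either way round below 0.15 rad), for 0.2 s.
2. the wide drum is on the spindle, down on the flange (horizontal distance between wide_drum_mid and spindle_seat below 0.006 m and z of wide_drum_mid in the frame of spindle_seat between 0.027 and 0.033 m and angle between wide_drum_mid's own z axis and vertical below 0.06 rad), for 0.2 s.
3. the wide sleeve is over the drum, down on the flange (all of step 2 and horizontal distance between wide_sleeve_mid and spindle_seat below 0.008 m and z of wide_sleeve_mid in the frame of spindle_seat between 0.025 and 0.031 m and angle between wide_sleeve_mid's own z axis and vertical below 0.06 rad), for 0.2 s.
4. the wide washer is over the spindle, on top of the drum (all of step 3 and horizontal distance between wide_washer_mid and spindle_seat below 0.006 m and z of wide_washer_mid in the frame of spindle_seat between 0.061 and 0.067 m and angle between wide_washer_mid's own z axis and vertical below 0.06 rad), for 0.2 s.
At the end, for the whole second after the job is handed in: Spanner in its cut-out (10 mm, 0.15 rad). On the spindle: wide drum on the flange (6 mm off the axis), wide sleeve round it on the flange (8 mm), wide washer on the drum (6 mm), upright within 0.06 rad. All heights within 3 mm, all at rest (all of step 1 and all of step 4 and linear speed of each of spanner, wide_drum, wide_sleeve, wide_washer below 0.02 m/s); the robot touches nothing.
It fails at once if the slim drum, slim sleeve, slim washer or hand nut is moved by more than 30 mm (distance of any of slim_drum_mid, slim_sleeve_mid, slim_washer_mid, lobe_nut_mid from where it was at the start of the episode above 0.03 m).
It fails at once if a part is let fall (out of the fingers and faster than 0.7 m/s) ((linear speed of spanner above 0.7 m/s and contact force between the fingers and spanner below 0.1 N) or (linear speed of wide_drum above 0.7 m/s and contact force between the fingers and wide_drum below 0.1 N) or (linear speed of wide_sleeve above 0.7 m/s and contact force between the fingers and wide_sleeve below 0.1 N) or (linear speed of wide_washer above 0.7 m/s and contact force between the fingers and wide_washer below 0.1 N)).
It also fails if it takes over 96 s, if anything falls off the work surface, if the arm or the gripper's body presses on something with over 40 N, if the wrist force passes 120 N, or if a joint passes its speed limit or range.

## Working session

There is one attempt and no reset: what is moved stays moved. The work goes in short steps, Python scripts to look and compute and a tool call to move; the robot and the scene stay as the last step left them, time stands still between calls to the robot, and variables do not carry over. Pictures are saved under pics/ and viewed, at most 14 in all, crops included, and the job is handed in when it is done.

Besides the shell and the picture viewer there is one more tool, called after "Call:" as name(argument=value, ...), one argument or row to a line, values as JSON. apply_moves: Moves the arm, as the interface text tells. Its arguments: {"type":"object","properties":{"motion":{"type":"string"}},"required":["motion"]}

```bash
mkdir -p pics; ls
cat > h.py <<'E'
import numpy as np, cv2
from cell import observe, vision, job
from scipy.spatial.transform import Rotation as Ro
def snap(n):
    s=observe(); d=vision.snapshot(n)
    if n=='wrist':
        T=np.eye(4);T[:3,:3]=Ro.from_euler('xyz',s['eef_rot']).as_matrix();T[:3,3]=s['ee_pos'];T=T@np.array(d['T_tool_cam'])
    else:
        T=np.eye(4);T[:3,:3]=d['rotation'];T[:3,3]=d['eye']
    d['T']=T;d['K']=np.array([[d['fx'],0,d['cx']],[0,d['fy'],d['cy']],[0,0,1.]]);d['D']=np.array(d['distortion'],float)
    return d
def cloud(d):
    v,u=np.mgrid[0:480,0:640]; p=np.stack([u.ravel(),v.ravel()],1).astype(np.float64)
    n=cv2.undistortPoints(p[:,None],d['K'],d['D'])[:,0]
    z=d['range_z'].ravel(); P=np.c_[n*z[:,None],z]@d['T'][:3,:3].T+d['T'][:3,3]; P[z==0]=np.nan
    return P.reshape(480,640,3)
def save(im,f): cv2.imwrite(f,cv2.cvtColor(im,cv2.COLOR_RGB2BGR))
def ortho(d,x0,x1,y0,y1,zmin,s=1000,P=None):
    """top-down colour+height map: row = x descending, col = y descending"""
    P=cloud(d) if P is None else P
    H=np.zeros((int((x1-x0)*s),int((y1-y0)*s)));C=np.zeros(H.shape+(3,),np.uint8)
    return H,C
E
python3 - <<'E'
from h import *
s=observe();print({k:np.round(v,3) for k,v in s.items()})
for n in('top','scene'):
    d=snap(n);save(d['image'],f'pics/{n}0.png');np.savez(f'{n}0.npz',P=cloud(d),im=d['image']);print(n,d['T'].round(3).tolist(),d['fx'],d['D'])
E
```

```text
pics
{'time_s': np.float64(0.0), 'qpos': array([1.169, 0.241, 0.004, 1.335, 0.   , 1.571]), 'qvel': array([ 0.002,  0.002,  0.001,  0.001, -0.001, -0.001]), 'effort': array([-1.0000e-03, -3.7232e+01,  2.5241e+01,  1.7000e-02, -0.0000e+00,
        0.0000e+00]), 'ee_pos': array([0.195, 0.46 , 0.252]), 'eef_rot': array([-3.139, -0.   ,  2.74 ]), 'ft_force': array([-0.138, -0.299,  0.128]), 'ft_torque': array([ 0.016, -0.012,  0.058]), 'finger_force': np.float64(0.0), 'width': np.float64(0.086)}
top [[-3.018, -0.026, -1.562, 0.361], [-3.018, -0.026, -1.562, 0.013], [-3.018, -0.026, -1.562, 1.23], [0.0, 0.0, 0.0, 1.0]] 450.4763177647646 [-0.04605824  0.          0.          0.          0.        ]
scene [[-2.293, -0.021, 1.979, 1.194], [-2.293, -0.021, 1.979, 0.28], [-2.293, -0.021, 1.979, 0.717], [0.0, 0.0, 0.0, 1.0]] 469.2396475924733 [-0.0279044  0.         0.         0.         0.       ]
```

View pics/top0.png

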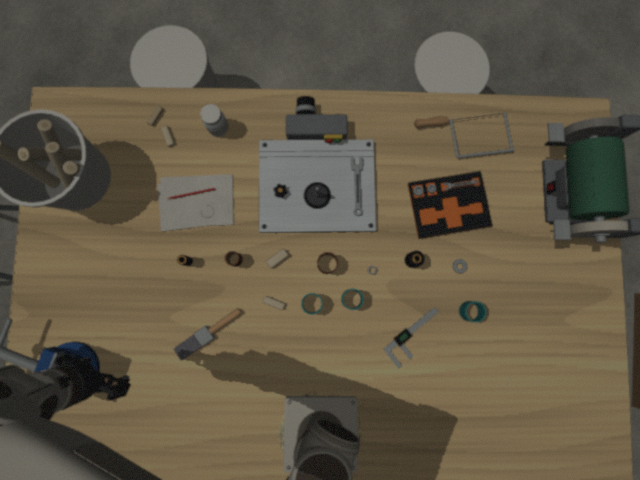

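View pics/scene0.png

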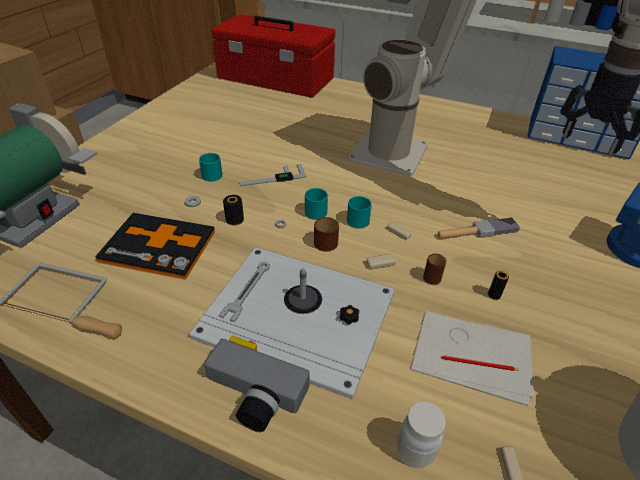

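The top view shows the brown wide sleeve at (328,263), the slim sleeve at (234,258), the wide drum at (415,260), the slim drum at (186,260), the wide washer at (460,266) and the slim washer at (373,270). The turquoise tubes at (313,303), (353,299) and (474,311) are look-alikes. The spanner is at (358,185), the spindle at (317,195) and the orange cut-out at (452,211).

The scene view agrees. Next I fix the camera rotation and measure, with an enlarged crop.

```bash
sed -i "s/T\[:3,:3\]=d\['rotation'\]/T[:3,:3]=Ro.from_euler('xyz',d['rotation']).as_matrix() if np.size(d['rotation'])==3 else d['rotation']/" h.py
python3 - <<'E'
from h import *
d=snap('top');P=cloud(d);np.savez('top0.npz',P=P,im=d['image']);im=d['image']
c=lambda u,v:P[v,u].round(4)
print('bench',c(250,350),c(400,290),'tray',c(482,225),'plate',c(280,220))
def blob(name,u,v,r,zlo,zhi,top=True):
    Q=P[v-r:v+r+1,u-r:u+r+1].reshape(-1,3);Q=Q[(Q[:,2]>zlo)&(Q[:,2]<zhi)]
    if len(Q)<4: print(name,len(Q));return
    (cc,rr)=cv2.minEnclosingCircle(Q[:,:2].astype(np.float32)*1000)
    print(name,len(Q),'circ',np.round(cc,1),round(rr,1),'mid',((Q.max(0)+Q.min(0))/2*1000).round(1),'ztop',round(np.median(Q[:,2])*1000,1))
blob('wdrum',415,260,14,.05,.075)
blob('sdrum',186,260,12,.05,.075)
blob('wsleeve',328,263,16,.047,.07)
blob('ssleeve',234,258,14,.047,.07)
blob('wwash',460,266,10,.004,.02)
blob('swash',373,270,8,.004,.02)
blob('spindle',317,195,20,.06,.2)
blob('flange',317,195,20,.0195,.026)
# spanner
Q=P[150:222,345:370].reshape(-1,3);Q=Q[(Q[:,2]>.0205)&(Q[:,2]<.04)]
print('spanner',len(Q),cv2.minAreaRect(Q[:,:2].astype(np.float32)*1000))
# orange
m=cv2.inRange(cv2.cvtColor(im,cv2.COLOR_RGB2HSV),(5,150,120),(20,255,255));m[:, :410]=0;m[:,495:]=0;m[:170]=0;m[240:]=0
Q=P[m>0];print('orange',len(Q),cv2.minAreaRect(Q[:,:2].astype(np.float32)*1000),np.median(Q[:,2]))
cr=np.hstack([cv2.resize(im[165:285,395:500],None,fx=4,fy=4,interpolation=cv2.INTER_CUBIC),cv2.resize(im[165:285,300:380],None,fx=4,fy=4,interpolation=cv2.INTER_CUBIC)])
save(cr,'pics/crop1.png')
E
```

```text
bench [0.2123 0.1899 0.0034] [ 0.3752 -0.2134 -0.0026] tray [ 0.5549 -0.4395  0.0185] plate [0.5616 0.1167 0.0153]
wdrum 200 circ [ 457.5 -245.2] 22.1 mid [ 458.3 -244.9   60.5] ztop 61.1
sdrum 70 circ [447.6 365.9] 13.9 mid [447.3 365.3  58.1] ztop 60.5
wsleeve 88 circ [445.1 -11.7] 27.9 mid [445.6 -11.7  55.9] ztop 57.2
ssleeve 71 circ [453.6 237.1] 19.0 mid [453.1 236.2  53.9] ztop 56.5
wwash 179 circ [ 442.  -378.3] 38.2 mid [ 442.  -378.4    9.6] ztop 8.4
swash 66 circ [ 428.8 -137.2] 30.1 mid [ 428.8 -138.2   10.2] ztop 7.0
spindle 27 circ [632.1  18. ] 6.7 mid [631.7  16.7  82.8] ztop 93.7
flange 485 circ [632.  15.] 75.5 mid [631.9  16.7  22.8] ztop 21.4
spanner 450 ((660.7980346679688, -93.11720275878906), (201.53997802734375, 66.49374389648438), 0.1672132909297943)
orange 748 ((588.83349609375, -352.9543151855469), (148.7899169921875, 122.0638427734375), 62.80677032470703) nan
```

View pics/crop1.png

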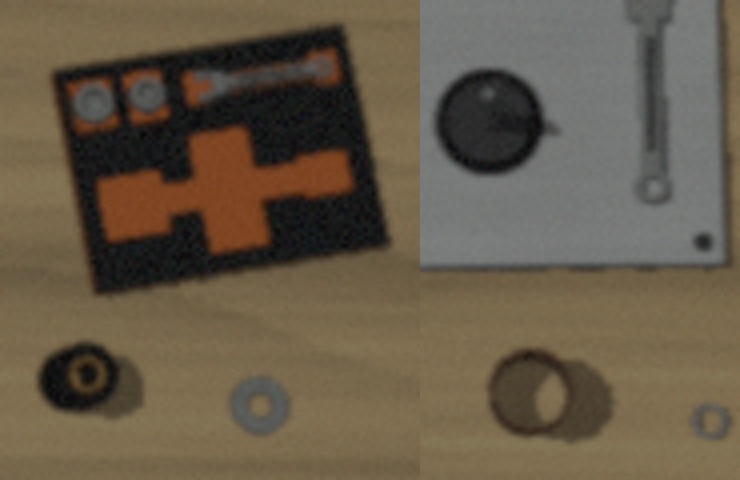

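The crop confirms the wide drum (415,260), the wide washer (460,266) and the brown wide sleeve (328,263). The jaw pocket of the cut-out is at the left (+y) end, and the spanner's jaw points up the picture (+x). I move above the spanner.

Call:
apply_moves(
  motion="0 0 0 -3.1 -1.67 0 0;0 0 0 -3.1 -1.67 0 0;0 0 0 -3.1 -1.67 0 0;0 0 0 -3.1 -1.67 0 0;0 0 0 -3.1 -1.67 0 0;0 0 0 -3.1 -1.67 0 0;0 0 0 -3.1 -1.67 0 0;0 0 0 -3.1 -1.67 0 0;0 0 0 -3.1 -1.67 0 0;0 0 0 -3.1 -1.67 0 0;0 0 0 -3.1 -1.67 0 0;0 0 0 -3.1 -1.67 0 0",
)

```text
time_s: 1.15
ee_pos: [0.4602, 0.1286, 0.2531]
eef_rot: [-3.141, -0.0, 2.74]
ft_force: [-0.4, 1.1, 0.2]
width: 0.0856
finger_force: 0.0
```

Call:
apply_moves(
  motion="0 0 0 -3.1 -1.67 0 0;0 0 0 -3.1 -1.67 0 0;0 0 0 -3.1 -1.67 0 0;0 0 0 -3.1 -1.67 0 0;0 0 0 -3.1 -1.67 0 0;0 0 0 -3.1 -1.67 0 0;0 0 0 -3.1 -1.67 0 0;0 0 -0.1 0 0 0 0;0 0 -0.1 0 0 0 0;0 0 -0.1 0 0 0 0;0 0 -0.1 0 0 0 0;0 0 0 0 0 0 0",
)

```text
time_s: 2.15
ee_pos: [0.6134, -0.0624, 0.2526]
eef_rot: [3.141, -0.001, 3.141]
ft_force: [-0.1, -0.1, 0.2]
width: 0.0856
finger_force: 0.0
```

Run:
```python
from h import *
s=observe();print(s['time_s'],s['qpos'].round(3),s['ee_pos'].round(4),s['eef_rot'].round(4),s['width'])
d=snap('wrist');P=cloud(d);print(np.array(d['T_tool_cam']).round(3).tolist(),d['fx'])
np.savez('w1.npz',P=P,im=d['image']);save(d['image'],'pics/w1.png')
for v in range(40,480,100): print([P[v,u].round(3).tolist() for u in range(40,640,140)])
```

```text
2.15 [-0.101  0.48   0.35   1.442  0.    -0.101] [ 0.6134 -0.0624  0.2526] [ 3.1414e+00 -1.4000e-03  3.1410e+00] 0.08563050393306715
[[-0.0, -0.962, -0.275, 0.068], [1.0, -0.0, 0.0, 0.001], [-0.0, -0.275, 0.962, -0.12], [0.0, 0.0, 0.0, 1.0]] 361.8401639040435
[[0.455, -0.321, 0.0], [0.458, -0.186, 0.001], [0.459, -0.055, -0.0], [0.458, 0.077, -0.0], [0.455, 0.211, 0.001]]
[[0.547, -0.325, 0.019], [0.549, -0.195, -0.001], [0.549, -0.055, 0.016], [0.549, 0.08, 0.013], [0.548, 0.23, 0.0]]
[[0.649, -0.347, 0.016], [0.653, -0.205, -0.001], [0.649, -0.055, 0.016], [0.649, 0.09, 0.015], [0.654, 0.254, -0.001]]
[[0.768, -0.374, 0.015], [0.608, -0.104, 0.271], [0.765, -0.054, 0.016], [0.604, -0.017, 0.277], [0.779, 0.283, -0.002]]
[[0.621, -0.132, 0.3], [0.599, -0.086, 0.32], [0.605, -0.06, 0.314], [0.597, -0.035, 0.322], [0.606, -0.002, 0.314]]
```

View pics/w1.png

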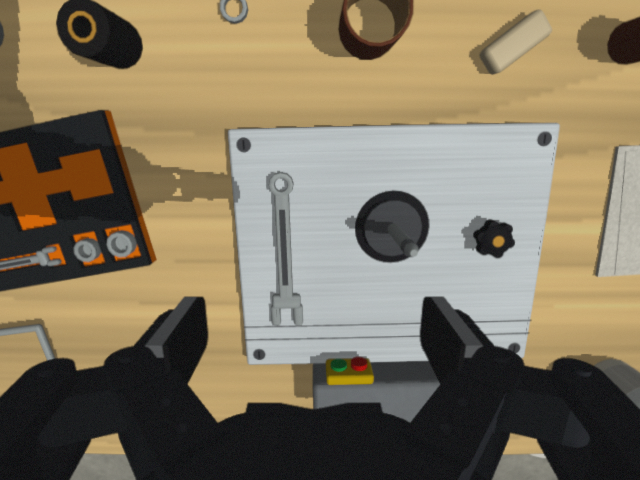

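The wrist view shows the spanner with its ring at (281,184) and jaw at (287,310), the flange at (393,227) with the spindle, the hand nut at (495,239), and part of the cut-out at far left.

```bash
cat >> h.py <<'E'
def ray(d,uv,z):
    n=cv2.undistortPoints(np.array(uv,float).reshape(-1,1,2),d['K'],d['D'])[:,0]
    r=np.c_[n,np.ones(len(n))]@d['T'][:3,:3].T; o=d['T'][:3,3]
    return o+r*((z-o[2])/r[:,2])[:,None]
def circ(d,mask,u,v,z):
    """enclosing + LSQ circle of component holding pixel, outline projected on plane z"""
    n,l=cv2.connectedComponents(mask.astype(np.uint8)); m=(l==l[v,u]).astype(np.uint8)
    c=max(cv2.findContours(m,cv2.RETR_EXTERNAL,cv2.CHAIN_APPROX_NONE)[0],key=len)[:,0]
    q=ray(d,cv2.convexHull(c)[:,0],z)[:,:2]*1000
    return np.round(cv2.minEnclosingCircle(q.astype(np.float32))[0],1),round(cv2.minEnclosingCircle(q.astype(np.float32))[1],1),m
def go(x,y,z,yaw=None):
    s=observe();R=Ro.from_euler('xyz',s['eef_rot']).as_matrix()
    t=R.T@(np.array([x,y,z])-s['ee_pos'])*100
    print('tool shift cm',t.round(2),'yaw now',round(s['eef_rot'][2],4),'az',None if yaw is None else round(-((yaw-s['eef_rot'][2]+np.pi)%(2*np.pi)-np.pi),3))
E
python3 - <<'E'
from h import *
d=snap('wrist');im=d['image'];g=cv2.cvtColor(im,cv2.COLOR_RGB2GRAY)
a,b,m=circ(d,g<90,380,215,.022);print('flange',a,b,m.sum())
# plate-relative dark mask for spanner
sub=np.zeros_like(g);sub[168:330,262:308]=1
for th in (165,175,185):
    mm=((g<th)&(sub>0));n,l,st,ce=cv2.connectedComponentsWithStats(mm.astype(np.uint8));k=1+np.argmax(st[1:,4])
    v,u=np.nonzero(l==k);q=ray(d,np.c_[u,v],.025)[:,:2]*1000
    print(th,st[k],q.min(0).round(1),q.max(0).round(1))
    for x0,x1 in((605,625),(650,670),(630,690)):
        w=q[(q[:,0]>x0)&(q[:,0]<x1)];print('  ',x0,len(w),w.mean(0).round(1), np.polyfit(w[:,0],w[:,1],1).round(4))
print(ray(d,[[281,184]],.025),ray(d,[[287,322],[269,184],[294,184],[284,240]],.025).round(4).tolist())
save(cv2.resize(im[160:335,250:440],None,fx=4,fy=4,interpolation=cv2.INTER_CUBIC)[:600],'pics/w1c.png')
E
```

```text
flange [633.4  16.5] 37.2 4068
165 [ 262  171   46  157 3202] [ 577.8 -117.3] [743.7 -68.8]
   605 368 [614.9 -93.7] [ 1.070000e-02 -1.003016e+02]
   650 323 [659.6 -92.4] [ 5.610000e-02 -1.294202e+02]
   630 975 [658.7 -92.7] [ 3.720000e-02 -1.172059e+02]
175 [ 262  170   46  158 3258] [ 576.8 -117.3] [743.7 -68.8]
   605 368 [614.9 -93.7] [ 1.070000e-02 -1.003016e+02]
   650 324 [659.6 -92.4] [ 4.950000e-02 -1.250424e+02]
   630 978 [658.7 -92.7] [ 3.800000e-02 -1.176715e+02]
185 [ 262  170   46  159 3894] [ 576.8 -117.3] [745.  -67.5]
   605 565 [614.9 -91.6] [ 3.910000e-02 -1.156649e+02]
   650 370 [659.2 -93.3] [ 2.683000e-01 -2.701686e+02]
   630 1121 [659.2 -92.2] [ 9.57000e-02 -1.55288e+02]
[[ 0.59014424 -0.09235423  0.025     ]] [[0.7377, -0.0902, 0.025], [0.5901, -0.1039, 0.025], [0.5902, -0.0799, 0.025], [0.6461, -0.0909, 0.025]]
```

View pics/w1c.png

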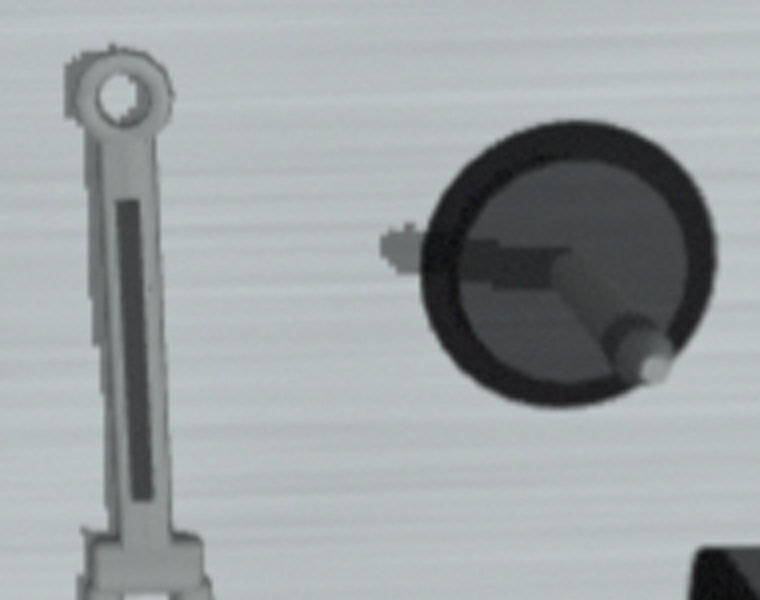

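The crop resolves the flange as the inner grey disc, centred near (393,228). The outer dark ring is an insert in the plate. The slot in the spanner's handle marks its axis.

Run:
```python
from h import *
d=snap('wrist');im=d['image'];g=cv2.cvtColor(im,cv2.COLOR_RGB2GRAY)
px=lambda L:[[250+a/4-.375,160+b/4-.375] for a,b in L]
print('ring at .016',circ(d,g<90,380,215,.016)[:2])
print('flange LRTB',(ray(d,px([(459,268),(688,268),(573,160),(566,383)]),.022)*1000).round(1).tolist())
print('tip',(ray(d,px([(655,370)]),.100)*1000).round(1))
q=ray(d,px([(128,200),(142,500),(123,97)]),.0255);print('slot/ring',(q*1000).round(1).tolist())
q=ray(d,[[274,323],[301,322]],.0255);print('jaw tips',(q*1000).round(1).tolist())
s=observe();print(s['ee_pos'])
```

```text
ring at .016 (array([635. ,  17.7]), 37.8)
flange LRTB [[633.6, -10.4, 22.0], [633.8, 47.2, 22.0], [606.4, 16.7, 22.0], [664.0, 18.1, 22.0]]
tip [[635.   18.2 100. ]]
slot/ring [[615.2, -92.3, 25.5], [694.3, -91.0, 25.5], [590.1, -92.8, 25.5]]
jaw tips [[738.8, -104.1, 25.5], [737.7, -75.1, 25.5]]
[ 0.61339493 -0.06215278  0.25301992]
```

Call:
apply_moves(
  motion="0 0 -0.018 0 0 0 0.6;0 0 0 -2.2 -1.5 0 0.6;0 0 0 -2.2 -1.5 0 0.6;0 0 0 0 0 3.5 0.6;0 0 0 0 0 3.5 0.6;0 0 0 0 0 3.5 0.6;0 0 0 0 0 3.5 0.6;0 0 0 0 0 0 0.6;0 0 0 0 0 0 0.6",
)

```text
time_s: 3.05
ee_pos: [0.6561, -0.0911, 0.1111]
eef_rot: [3.141, -0.006, -3.126]
ft_force: [0.2, -0.5, 1.2]
width: 0.034
finger_force: 0.0
```

Run:
```python
from h import *
s=observe();print(s['time_s'],s['ee_pos'].round(4),s['eef_rot'].round(4),s['width'])
d=snap('wrist');P=cloud(d);save(d['image'],'pics/w2.png')
R=Ro.from_euler('xyz',s['eef_rot']).as_matrix();T=(P-s['ee_pos'])@R
m=(T[...,2]>-.05)&(abs(T[...,0])<.03)&(abs(T[...,1])<.06)&(P[...,2]>.04)
for sg in(-1,1):
    q=T[m&(np.sign(T[...,1])==sg)];print(sg,len(q),q.min(0).round(4),q.max(0).round(4),np.percentile(q[:,2],98))
go(.6575,-.0916,.045)
```

```text
3.05 [ 0.6561 -0.0911  0.1111] [ 3.1406 -0.006  -3.1255] 0.034042923340154754
-1 13028 [-0.0145 -0.058  -0.05  ] [ 0.0164 -0.0063  0.0217] 0.011918383937772082
1 13026 [-0.015   0.0085 -0.05  ] [0.0166 0.0592 0.0226] 0.01180020015639503
tool shift cm [ 0.08 -0.02  6.91] yaw now -3.1254 az None
```

View pics/w2.png

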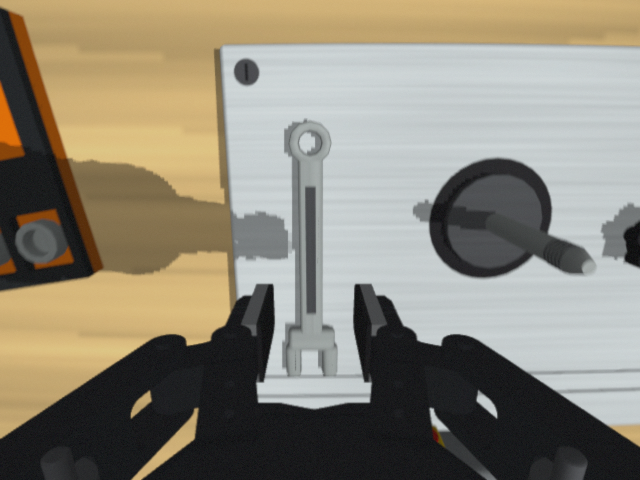

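The wrist view shows the handle at (310,300) centred between the open pads (262 and 372), so I descend and close.

Call:
apply_moves(
  motion="0 0 0 0 0 2.5 0.6;0 0 0 0 0 2.5 0.6;0 0 0 0 0 1.5 0.6;0 0 0 0 0 0.5 0.6;0 0 0 0 0 0 1;0 0 0 0 0 0 1;0 0 0 0 0 0 1;0 0 0 0 0 0 1",
)

```text
time_s: 3.77
ee_pos: [0.66, -0.0917, 0.0462]
eef_rot: [-3.141, 0.005, -3.125]
ft_force: [0.2, -0.9, 3.6]
width: 0.0093
finger_force: 59.1
```

Call:
apply_moves(
  motion="0 0 0 0 0 0 1;0 0 0 0 0 0 1",
)

```text
time_s: 3.93
ee_pos: [0.66, -0.0917, 0.0461]
eef_rot: [-3.141, 0.005, -3.125]
ft_force: [0.2, 1.3, 6.4]
width: 0.0094
finger_force: 60.4
```

Run:
```python
from h import *
s=observe();print(s['time_s'],s['ee_pos'].round(4),s['eef_rot'].round(4),s['width'],s['ft_force'],s['finger_force'])
d=snap('wrist');save(d['image'],'pics/w3.png')
```

```text
3.9333 [ 0.66   -0.0917  0.0461] [-3.1409  0.0051 -3.1254] 0.009353046745715384 [0.2264663  1.27534643 6.40521974] 60.403711795806885
```

View pics/w3.png

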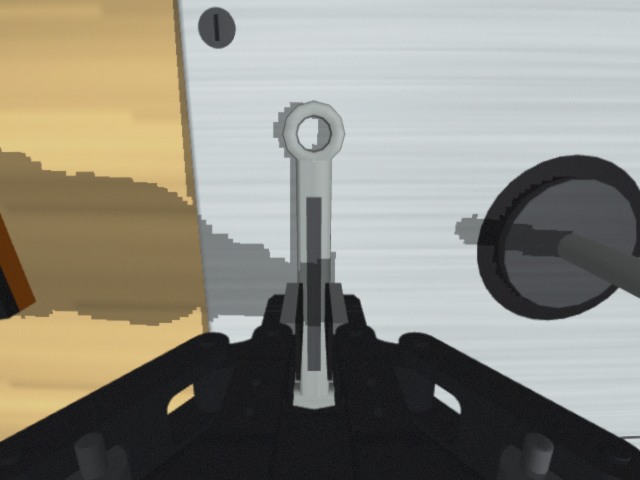

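The view shows the handle at (315,330) between the pads, though the width reads 9 mm. I lift a little and check.

Call:
apply_moves(
  motion="0 0 0 0 0 -0.5 1;0 0 0 0 0 -1 1;0 0 0 0 0 -1.5 1;0 0 0 0 0 -1.5 1;0 0 0 0 0 0 1;0 0 0 0 0 0 1",
)

```text
time_s: 4.48
ee_pos: [0.6589, -0.0916, 0.0897]
eef_rot: [-3.141, 0.003, -3.125]
ft_force: [-0.1, 0.2, -1.7]
width: 0.0091
finger_force: 58.6
```

Run:
```python
from h import *
s=observe();print(s['time_s'],s['ee_pos'].round(4),s['eef_rot'].round(4),s['width'],s['ft_force'],s['finger_force'])
d=snap('wrist');P=cloud(d);print(P[135,295:335:4,2].round(3),P[120:160:4,314].round(3).tolist(),P[200:300:20,314].round(3).tolist());save(d['image'],'pics/w4.png')
```

```text
4.4833 [ 0.6589 -0.0916  0.0897] [-3.1412e+00  2.7000e-03 -3.1254e+00] 0.009098953316379678 [-0.09133179  0.18158228 -1.73723614] 58.64503562450409
[0.069 0.015 0.015 0.016 0.015 0.016 0.015 0.015 0.016 0.067] [[0.584, -0.092, 0.016], [0.585, -0.092, 0.015], [0.587, -0.092, 0.015], [0.589, -0.092, 0.016], [0.591, -0.092, 0.016], [0.593, -0.092, 0.016], [0.595, -0.091, 0.015], [0.597, -0.091, 0.016], [0.597, -0.091, 0.067], [0.599, -0.091, 0.068]] [[0.616, -0.091, 0.068], [0.623, -0.091, 0.069], [0.632, -0.091, 0.068], [0.641, -0.091, 0.068], [0.65, -0.091, 0.068]]
```

View pics/w4.png

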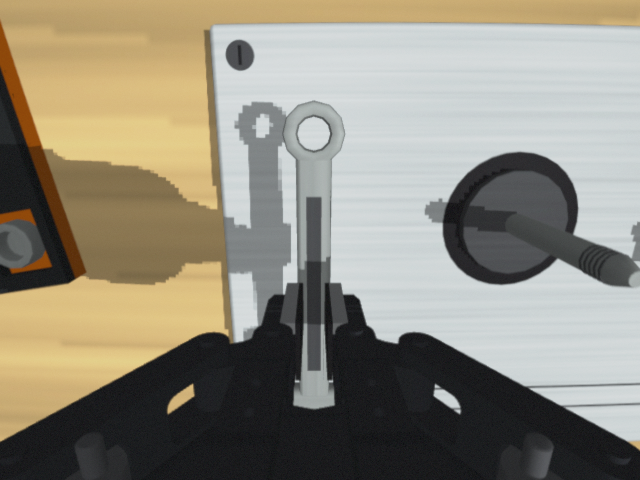

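The spanner is held level. I raise it, go towards the tray and turn it jaw-first to the +y pocket.

Call:
apply_moves(
  motion="0 0 0 0 0 -2 1;0 0 0 0 0 -3 1;0 0 0 0 0 -3 1;0 0 0 0 0 -3 1;0 0 0 0 0 -3 1;0 0 0 1.6 -3 0 1;0 0 0 1.6 -3 0 1;0 0 0 1.6 -3 0 1;0 0 0 1.6 -3 0 1;0 0 0 1.6 -3 0 1;0 0 -0.1 0 0 0 1;0 0 -0.1 0 0 0 1",
)

```text
time_s: 5.53
ee_pos: [0.5785, -0.2449, 0.2267]
eef_rot: [3.14, -0.003, -2.925]
ft_force: [1.2, 1.9, -1.2]
width: 0.0091
finger_force: 58.8
```

Call:
apply_moves(
  motion="0 0 -0.12 0 0 0 1;0 0 -0.12 0 0 0 1;0 0 -0.12 0 0 0 1;0 0 -0.12 0 0 0 1;0 0 -0.12 0 0 0 1;0 0 -0.12 0 0 0 1;0 0 -0.12 0 0 0 1;0 0 -0.12 0 0 0 1;0 0 -0.12 0 0 0 1;0 0 -0.12 0 0 0 1;0 0 -0.12 0 0 0 1;0 0 -0.12 0 0 0 1",
)

```text
time_s: 6.53
ee_pos: [0.5797, -0.2425, 0.2265]
eef_rot: [3.139, 0.001, -1.479]
ft_force: [0.4, -0.3, -0.6]
width: 0.0093
finger_force: 58.8
```

Run:
```python
from h import *
s=observe();print(s['time_s'],s['qpos'].round(2),s['ee_pos'].round(4),s['eef_rot'].round(4),s['width'],s['finger_force'])
d=snap('wrist');P=cloud(d);im=d['image'];save(im,'pics/w5.png');np.savez('w5.npz',P=P,im=im)
m=cv2.inRange(cv2.cvtColor(im,cv2.COLOR_RGB2HSV),(3,150,80),(22,255,255))
n,l,st,ce=cv2.connectedComponentsWithStats(m)
for k in np.argsort(-st[1:,4])[:5]+1: print(st[k],ce[k])
```

```text
6.5333 [-0.4   0.51  0.34  1.4  -0.   -2.06] [ 0.5797 -0.2425  0.2265] [ 3.1387e+00  1.5000e-03 -1.4795e+00] 0.009293890320111527 58.81284713745117
[ 255    0  105  114 7061] [306.66152103  65.98668744]
[298 117  32  34 811] [312.94574599 133.52527744]
[209 125  44  37 681] [232.01762115 142.44640235]
[216 166  43  39 584] [238.99657534 183.58732877]
[445 217  28  29 420] [458.53095238 230.76428571]
```

View pics/w5.png

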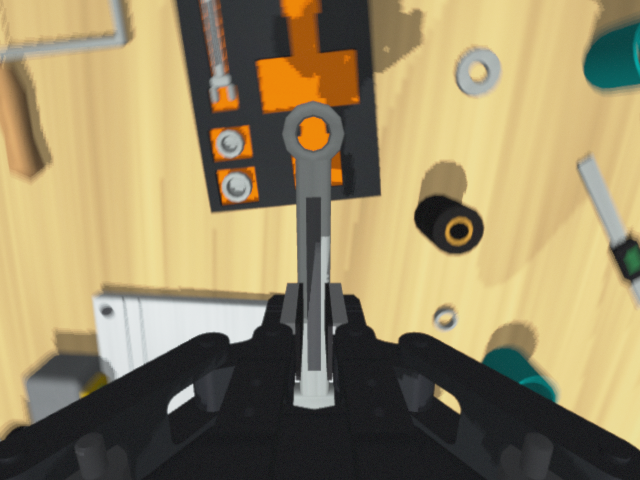

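The wrist view shows the cut-out with its finger relief at (308,80), its ring end towards the top and its jaw pocket under the spanner's ring at (318,165). The orientation is right. I fit the cut-out model to both cameras.

```bash
cat > fit.py <<'E'
from h import *
from scipy.optimize import minimize
def sdf(q):
    r=[(44,91,-22,22),(-88,-51,-15,15),(-60,50,-11,11),(-22,22,-42,42)]
    return np.max([np.minimum(np.minimum(q[:,0]-a,b-q[:,0]),np.minimum(q[:,1]-c,e-q[:,1])) for a,b,c,e in r],0)
def fit(d,im,roi,p0,z=.0145):
    m=cv2.inRange(cv2.cvtColor(im,cv2.COLOR_RGB2HSV),(3,150,60),(22,255,255))>0
    v,u=np.nonzero(roi);q=ray(d,np.c_[u,v],z)[:,:2]*1000;t=m[v,u].astype(float)
    def f(p):
        c,s=np.cos(p[2]),np.sin(p[2]);w=q-p[:2];w=np.c_[w@[c,s],w@[-s,c]]
        return np.mean((1/(1+np.exp(-np.clip(sdf(w)/1.0,-30,30)))-t)**2)
    return min((minimize(f,np.add(p0,[a,b,0]),method='Nelder-Mead',options=dict(initial_simplex=np.add(p0,[[a,b,0],[a+8,b,0],[a,b+8,0],[a,b,.1]]),xatol=.01,fatol=1e-7)) for a in(-6,0,6) for b in(-6,0,6)),key=lambda r:r.fun)
def poly(*p):
    m=np.zeros((480,640),np.uint8);[cv2.fillPoly(m,[np.array(a)],1) for a in p];return m
E
python3 - <<'E'
from fit import *
d=snap('top');im=np.load('top0.npz')['im']
roi=poly([(412,205),(488,186),(492,226),(418,238)])
r=fit(d,im,roi,[589,-353,1.72]);print('top',r.x.round(3),r.fun)
d=snap('wrist');w=d['image']
roi=poly([(243,0),(365,0),(370,98),(245,98)],[(334,100),(370,100),(375,190),(334,190)])
r=fit(d,w,roi,[589,-353,1.72]);print('wrist',r.x.round(3),r.fun)
print('ring',(ray(d,[[313.5,132.5]],observe()['ee_pos'][2]-.0215)*1000).round(1), observe()['ee_pos'])
for z in(.011,.018): print(z,fit(d,w,roi,[589,-353,1.72],z).x.round(3))
E
```

```text
top [ 591.29  -356.431    1.754] 0.014793835701050978
wrist [ 594.29  -354.315    1.746] 0.01679895262859919
ring [[ 587.3 -311.9  205.4]] [ 0.57990955 -0.24249788  0.22691172]
0.011 [ 594.31  -354.839    1.747]
0.018 [ 594.273 -353.762    1.745]
```

Call:
apply_moves(
  motion="0 0 -0.074 0 0 0 1;0 0 0 2.2 0.1 0 1;0 0 0 3 0.1 0 1;0 0 0 3 0.1 0 1;0 0 0 2.86 0.12 0 1;0 0 0 0 0 3 1;0 0 0 0 0 3.5 1;0 0 0 0 0 3.5 1;0 0 0 0 0 3 1;0 0 0 0 0 2 1;0 0 0 0 0 0 1;0 0 0 0 0 0 1",
)

```text
time_s: 7.68
ee_pos: [0.5926, -0.3519, 0.0763]
eef_rot: [3.138, 0.003, -1.413]
ft_force: [0.1, -1.5, -0.0]
width: 0.0091
finger_force: 58.8
```

Run:
```python
from fit import *
s=observe();print(s['time_s'],s['ee_pos'].round(4),s['eef_rot'].round(4),s['width'],s['finger_force'])
d=snap('wrist');w=d['image'];save(w,'pics/w6.png')
print('ring',(ray(d,[[313.5,132.5]],s['ee_pos'][2]-.0215)*1000).round(1))
```

```text
7.6833 [ 0.5926 -0.3519  0.0763] [ 3.1380e+00  3.0000e-03 -1.4132e+00] 0.009078986452228372 58.84556472301483
ring [[ 605.2 -420.6   54.8]]
```

View pics/w6.png

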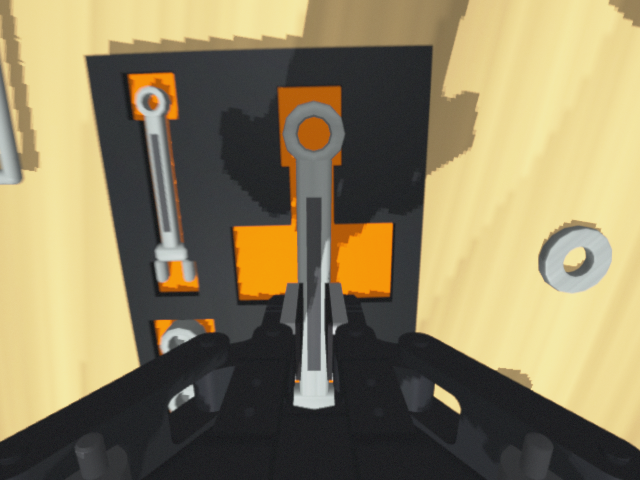

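The ring at (314,133) lies over the ring pocket, which spans (278–340, 87–165), and the relief at (315,260) straddles the pads. I refit from this close view.

Run:
```python
from fit import *
d=snap('wrist');w=d['image']
roi=poly([(225,70),(283,70),(283,175),(292,180),(292,275),(280,308),(225,308)],[(346,70),(405,70),(405,308),(355,308),(334,275),(334,180),(346,160)],[(285,75),(345,75),(345,98),(285,98)])
for z in (.0145,.018,.011): r=fit(d,w,roi,[594,-354,1.746],z);print('wrist',r.x.round(3),r.fun)
```

```text
wrist [ 594.515 -354.799    1.751] 0.01751008184251473
wrist [ 594.634 -355.366    1.751] 0.024833899908264172
wrist [ 594.377 -354.165    1.751] 0.016896868903726023
```

Call:
apply_moves(
  motion="0 0 0 0.11 -0.12 0 1;0 0 0 0 0 1 1;0 0 0 0 0 1 1;0 0 0 0 0 0.5 1;0 0 0 0 0 0.5 1;0 0 0 0 0 0.3 1;0 0 0 0 0 0.15 1;0 0 0 0 0 0 1;0 0 0 0 0 0 1",
)

```text
time_s: 8.53
ee_pos: [0.5953, -0.3536, 0.0438]
eef_rot: [-3.141, -0.0, -1.411]
ft_force: [0.2, 0.2, -1.3]
width: 0.0094
finger_force: 58.9
```

Call:
apply_moves(
  motion="0 0 0 0 0 0.15 1;0 0 0 0 0 0.1 1;0 0 0 0 0 0 1;0 0 0 0 0 0 1",
)

```text
time_s: 8.87
ee_pos: [0.5953, -0.3536, 0.0415]
eef_rot: [-3.141, -0.0, -1.411]
ft_force: [0.2, -0.3, -0.2]
width: 0.0087
finger_force: 58.9
```

Call:
apply_moves(
  motion="0 0 0 0 0 0 0.8;0 0 0 0 0 0 0.72;0 0 0 0 0 0 0.7;0 0 0 0 0 0 0.7;0 0 0 0 0 -2 0.7;0 0 0 0 0 -3.5 0.7;0 0 0 0 0 -3.5 0.3;0 0 0 0 0 -3.5 0;0 0 0 0 0 -3.5 0;0 0 0 0 0 0 0",
)

```text
time_s: 9.7
ee_pos: [0.5985, -0.3555, 0.2115]
eef_rot: [-3.129, -0.01, -1.411]
ft_force: [1.1, -0.2, 1.8]
width: 0.0731
finger_force: 0.0
```

Run:
```python
from fit import *
s=observe();print(s['time_s'],s['ee_pos'].round(4),s['eef_rot'].round(4),s['width'])
d=snap('wrist');w=d['image'];P=cloud(d);save(w,'pics/w7.png');np.savez('w7.npz',P=P,im=w)
```

```text
9.7 [ 0.5985 -0.3555  0.2115] [-3.1294 -0.0101 -1.4115] 0.07305939395887207
```

View pics/w7.png

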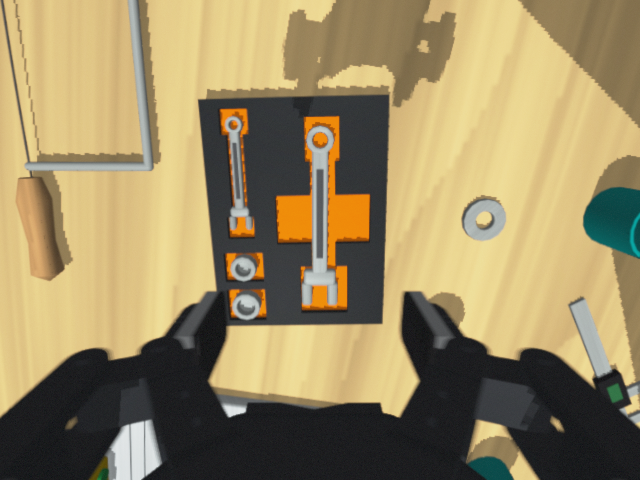

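The spanner lies in its cut-out, with the ring at (320,138) and the jaw at (320,288). I go to look at the drum.

Call:
apply_moves(
  motion="0 0 0.08 0 0 0 0;0 0 0.08 0 0 0 0;0 0 0 -2.9 2.3 0 0;0 0 0 -2.9 2.3 0 0;0 0 0 -2.9 2.3 0 0;0 0 0 -2.9 2.3 0 0;0 0 0 -2.9 2.3 0 0;0 0 0 -2.9 2.3 0 0;0 0 0 0 0 0 0;0 0 0 0 0 0 0",
)

```text
time_s: 10.58
ee_pos: [0.4553, -0.1778, 0.2006]
eef_rot: [3.139, 0.001, -1.569]
ft_force: [1.1, -0.1, 0.4]
width: 0.0854
finger_force: 0.0
```

Run:
```python
from fit import *
P=np.load('w7.npz')['P'];print('spanner z',[round(float(np.nanmedian(P[v-1:v+2,316:325,2])),4) for v in(175,200,230,255)],'foam',np.nanmedian(P[180:220,255:270,2]))
s=observe();print(s['time_s'],s['ee_pos'].round(4),s['eef_rot'].round(4),s['width'])
d=snap('wrist');w=d['image'];P=cloud(d);np.savez('w8.npz',P=P,im=w)
def topc(name,zlo,zhi,c,r,ztop):
    m=(P[...,2]>zlo)&(P[...,2]<zhi)&(np.hypot(P[...,0]-c[0],P[...,1]-c[1])<r)
    n,l,st,_=cv2.connectedComponentsWithStats(m.astype(np.uint8));k=1+np.argmax(st[1:,4]);v,u=np.nonzero(l==k)
    q=ray(d,np.c_[u,v],ztop)[:,:2]*1000;o,R=cv2.minEnclosingCircle(q.astype(np.float32));print(name,len(q),np.round(o,1),round(R,1),((q.max(0)+q.min(0))/2).round(1),'z',np.median(P[v,u,2]).round(4), 'uv',u.mean().round(),v.mean().round())
topc('drum',.055,.066,(.46,-.244),.035,.060)
topc('washer',.0045,.013,(.445,-.377),.035,.008)
save(w,'pics/w8.png')
```

```text
spanner z [0.02, 0.02, 0.02, 0.0198] foam 0.017675312095336126
10.5833 [ 0.4553 -0.1778  0.2006] [ 3.1394e+00  8.0000e-04 -1.5694e+00] 0.08537972733964677
drum 2665 [ 461.  -244.3] 21.9 [ 461.2 -244.2] z 0.0596 uv 307.0 137.0Traceback (most recent call last):
  File "<stdin>", line 10, in <module>
  File "<stdin>", line 7, in topc
    return _wrapfunc(a, 'argmax', axis=axis, out=out, **kwds)
    return bound(*args, **kwds)
ValueError: attempt to get argmax of an empty sequence
```

Call:
apply_moves(
  motion="0 0 0 3.32 -0.29 0 0;0 0 0 3.32 -0.29 0 0;0 0 0 0 0 0 0;0 0 0 0 0 3 0;0 0 0 0 0 3 0;0 0 0 0 0 3 0;0 0 0 0 0 3 0;0 0 0 0 0 2 0;0 0 0 0 0 1.5 0;0 0 0 0 0 0 0;0 0 0 0 0 0 0",
)

```text
time_s: 11.55
ee_pos: [0.463, -0.2463, 0.0452]
eef_rot: [3.14, 0.001, -1.572]
ft_force: [0.2, -0.1, 0.2]
width: 0.0854
finger_force: 0.0
```

Call:
apply_moves(
  motion="0 0 0 -0.21 0.19 0 0;0 0 0 0 0 0 0.3;0 0 0 0 0 0 0.6;0 0 0 0 0 0 1;0 0 0 0 0 0 1;0 0 0 0 0 0 1;0 0 0 0 0 0 1;0 0 0 0 0 0 1",
)

```text
time_s: 12.22
ee_pos: [0.462, -0.2442, 0.0476]
eef_rot: [-3.139, -0.001, -1.571]
ft_force: [-0.8, 0.2, 5.9]
width: 0.0423
finger_force: 61.4
```

Call:
apply_moves(
  motion="0 0 0 0 0 -1 1;0 0 0 0 0 -3 1;0 0 0 0 0 -3 1;0 0 0 0 0 -3.5 1;0 0 0 0 0 -3.5 1;0 0 0 0 0 -2 1;0 0 0 0 0 0 1",
)

```text
time_s: 12.8
ee_pos: [0.4637, -0.245, 0.2124]
eef_rot: [-3.132, -0.005, -1.571]
ft_force: [0.9, -1.0, -1.6]
width: 0.0423
finger_force: 61.1
```

Call:
apply_moves(
  motion="0 0 0 -3.13 -1.57 0 1;0 0 0 -3.13 -1.57 0 1;0 0 0 -3.13 -1.57 0 1;0 0 0 -3.13 -1.57 0 1;0 0 0 -3.13 -1.57 0 1;0 0 0 -3.13 -1.57 0 1;0 0 0 -3.13 -1.57 0 1;0 0 0 -3.13 -1.57 0 1;0 0 0 -3.13 -1.57 0 1;0 0 0 -3.13 -1.57 0 1;0 0 0 -3.13 -1.57 0 1;0 0 0 0 0 0 1",
)

```text
time_s: 13.8
ee_pos: [0.6353, 0.1067, 0.2041]
eef_rot: [3.141, 0.003, -1.565]
ft_force: [-0.6, -0.4, -1.4]
width: 0.0421
finger_force: 61.3
```

Run:
```python
from h import *
s=observe();print(s['time_s'],s['ee_pos'].round(4),s['eef_rot'].round(4),s['width'],s['finger_force'],s['ft_force'].round(1))
d=snap('wrist');w=d['image'];P=cloud(d);np.savez('w9.npz',P=P,im=w);save(w,'pics/w9.png')
```

```text
13.8 [0.6353 0.1067 0.2041] [ 3.1406e+00  2.7000e-03 -1.5646e+00] 0.04213495418713147 61.31900679320097 [-0.6 -0.4 -1.4]
```

View pics/w9.png

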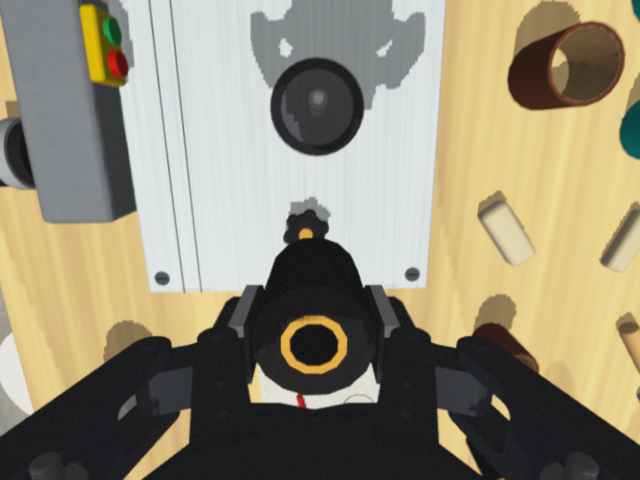

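The held drum's bush is at (314,344), the spindle tip at (318,99) on its insert disc at (317,106), and the brown wide sleeve at (580,65). I measure the drum against the spindle in this one image.

```bash
cat > sp.py <<'E'
from h import *
def spindle(d,u=318,v=75):
    g=cv2.cvtColor(d['image'],cv2.COLOR_RGB2GRAY)
    return circ(d,g<95,u,v,.016)[:2]
E
python3 - <<'E'
from sp import *
d=snap('wrist');w=d['image'];P=cloud(d);s=observe();print(s['ee_pos'].round(4))
print('insert',spindle(d,290,130),'tip',(ray(d,[[318.5,99]],.1)*1000).round(1))
h=cv2.cvtColor(w,cv2.COLOR_RGB2HSV);m=cv2.inRange(h,(8,120,100),(30,255,255));m[:300]=0;m[380:]=0;m[:,:270]=0;m[:,360:]=0
n,l,st,ce=cv2.connectedComponentsWithStats(m);k=1+np.argmax(st[1:,4]);v,u=np.nonzero(l==k)
zt=np.nanmedian(P[v,u,2]);print('ztop',zt,st[k])
for z in(s['ee_pos'][2]+.0124,zt):
    q=ray(d,np.c_[u,v],z)[:,:2]*1000;o,r=cv2.minEnclosingCircle(q.astype(np.float32));print('drum',np.round(o,1),r,(o-s['ee_pos'][:2]*1000).round(1))
E
```

```text
[0.6334 0.102  0.2043]
insert (array([634.7,  17.1]), 37.7) tip [[632.9  14.8 100. ]]
ztop 0.21650122107321185 [ 281  315   67   59 1589]
drum [635.7 103.5] 11.671432495117188 [2.3 1.5]
drum [635.7 103.6] 11.698381423950195 [2.3 1.6]
```

Run:
```python
from sp import *
for i in range(2):
    s=observe();d=snap('wrist')
w=d['image'];s2=observe();print(s['ee_pos'].round(4),s2['ee_pos'].round(4),s['eef_rot'].round(4))
print('insert',spindle(d,290,130))
h=cv2.cvtColor(w,cv2.COLOR_RGB2HSV);m=cv2.inRange(h,(8,120,100),(30,255,255));m[:300]=0;m[380:]=0;m[:,:270]=0;m[:,360:]=0
n,l,st,ce=cv2.connectedComponentsWithStats(m);k=1+np.argmax(st[1:,4]);v,u=np.nonzero(l==k)
q=ray(d,np.c_[u,v],s['ee_pos'][2]+.0124)[:,:2]*1000;o,r=cv2.minEnclosingCircle(q.astype(np.float32));print('drum',np.round(o,1),r,(o-s['ee_pos'][:2]*1000).round(1))
# tip blob: brighter region
g=cv2.cvtColor(w,cv2.COLOR_RGB2GRAY);print(g[70:125:3,318].tolist());print(g[99,300:340:2].tolist());print(g[112,295:345:2].tolist())
```

```text
[0.6332 0.1007 0.2047] [0.6332 0.0999 0.2052] [ 3.1385e+00 -9.0000e-04 -1.5703e+00]
insert (array([634.9,  17.6]), 37.7)
drum [634.8 100.5] 11.70132064819336 [ 1.6 -0.3]
[35, 32, 32, 42, 53, 59, 56, 56, 57, 56, 57, 67, 84, 87, 85, 74, 70, 61, 57]
[56, 58, 54, 57, 57, 55, 56, 57, 56, 56, 57, 57, 56, 56, 58, 56, 57, 55, 58, 57]
[55, 55, 59, 56, 67, 77, 84, 116, 116, 114, 117, 108, 79, 72, 58, 57, 57, 57, 57, 56, 56, 56, 56, 56, 57]
```

Call:
apply_moves(
  motion="0 0 0 2.73 0 0 1;0 0 0 2.73 0 0 1;0 0 0 2.73 0 0 1;0 0 0 0 0 2.5 1;0 0 0 0 0 2 1;0 0 0 0 0 0 1;0 0 0 0 0 0 1;0 0 0 0 0 0 1;0 0 0 0 0 0 1",
)

```text
time_s: 14.75
ee_pos: [0.6349, 0.0185, 0.1632]
eef_rot: [-3.139, 0.0, -1.571]
ft_force: [-0.1, -0.2, -0.5]
width: 0.0424
finger_force: 61.3
```

Run:
```python
from sp import *
s=observe();d=snap('wrist');w=d['image'];s2=observe();print(s['ee_pos'].round(4),s2['ee_pos'].round(4),s['eef_rot'].round(4))
save(w,'pics/w10.png')
h=cv2.cvtColor(w,cv2.COLOR_RGB2HSV);m=cv2.inRange(h,(8,120,100),(30,255,255));m[:300]=0;m[380:]=0;m[:,:270]=0;m[:,360:]=0
n,l,st,ce=cv2.connectedComponentsWithStats(m);k=1+np.argmax(st[1:,4]);v,u=np.nonzero(l==k)
q=ray(d,np.c_[u,v],s['ee_pos'][2]+.0124)[:,:2]*1000;o,r=cv2.minEnclosingCircle(q.astype(np.float32));print('drum',np.round(o,1),r,(o-s['ee_pos'][:2]*1000).round(1))
g=cv2.cvtColor(w,cv2.COLOR_RGB2GRAY);print(g[325:365:3,300:332:3])
go(.6333,.018,.155,-np.pi/2)
```

```text
[0.6349 0.0185 0.1632] [0.635  0.0187 0.1632] [-3.1386e+00  1.0000e-04 -1.5715e+00]
drum [636.4  18.2] 11.68155574798584 [ 1.5 -0.2]
[[179 150  60  33  33  34  36  47 137 179 177]
 [ 59  24  21  20  25  23  24  24  26  55 156]
 [ 23  24  18  22  17  22  22  23  20  23  22]
 [ 24  24  24  25  28  22  18  26  24  23  15]
 [ 20  25  24  23  21  23  19  24  18  26  22]
 [ 19  18  23  21  22  25  24  17  17  22  23]
 [ 15  14  20  22  24  25  24  22  20  19  21]
 [ 22  24  25  26  27  23  26  19  26  23  22]
 [ 20  17  27  24  22  19  23  29  22  21  25]
 [ 23  23  23  19  26  22  22  20  20  22  22]
 [ 19  20  27  19  18  27  15  26  19  26  24]
 [ 15  21  22  20  25  22  22  25  23  22  28]
 [ 63  25  20  24  20  18  23  21  26  50 125]
 [178 148  65  44  33  31  34  59 129 173 175]]
tool shift cm [0.07 0.17 0.82] yaw now -1.5713 az -0.0
```

Call:
apply_moves(
  motion="0 0 0 0.06 0.15 0 1;0 0 0 0 0 0.7 1;0 0 0 0 0 0.7 1;0 0 0 0 0 0.6 1;0 0 0 0 0 0.5 1;0 0 0 0 0 0.5 1;0 0 0 0 0 0 1;0 0 0 0 0 0 1",
)

```text
time_s: 15.47
ee_pos: [0.6322, 0.018, 0.1306]
eef_rot: [3.14, -0.0, -1.571]
ft_force: [-1.3, -0.4, -1.7]
width: 0.0422
finger_force: 61.3
```

Call:
apply_moves(
  motion="0 0 0 0 -0.1 0 1;0 0 0 0 0 1 1;0 0 0 0 0 1 1;0 0 0 0 0 1 1;0 0 0 0 0 1 1;0 0 0 0 0 0.8 1;0 0 0 0 0 0.5 1;0 0 0 0 0 0.3 1;0 0 0 0 0 0.2 1;0 0 0 0 0 0 1;0 0 0 0 0 0 1",
)

```text
time_s: 16.38
ee_pos: [0.6339, 0.018, 0.0737]
eef_rot: [-3.141, 0.0, -1.571]
ft_force: [0.0, -0.6, -1.5]
width: 0.0422
finger_force: 61.3
```

Call:
apply_moves(
  motion="0 0 0 0 0 0.2 1;0 0 0 0 0 0.2 1;0 0 0 0 0 0.1 1;0 0 0 0 0 0 1;0 0 0 0 0 0 1",
)

```text
time_s: 16.8
ee_pos: [0.6341, 0.018, 0.0697]
eef_rot: [-3.14, 0.0, -1.571]
ft_force: [-1.7, -0.6, 5.7]
width: 0.0422
finger_force: 61.9
```

Call:
apply_moves(
  motion="0 0 0 0 0 0 0.4;0 0 0 0 0 0 0.2;0 0 0 0 0 0 0.1;0 0 0 0 0 0 0;0 0 0 0 0 -2 0;0 0 0 0 0 -3.5 0;0 0 0 0 0 -3.5 0;0 0 0 0 0 -3.5 0;0 0 0 -1.8 0 -1.5 0;0 0 0 -3 0 0 0;0 0 0 -3 0 0 0;0 0 0 0 0 0 0",
)

```text
time_s: 17.8
ee_pos: [0.6336, 0.101, 0.2087]
eef_rot: [-3.14, 0.003, -1.566]
ft_force: [0.1, 0.2, 0.2]
width: 0.085
finger_force: 0.0
```

Call:
apply_moves(
  motion="0 0 0 0 0 0 0;0 0 0 0 0 0 0",
)

```text
time_s: 17.97
ee_pos: [0.6334, 0.0959, 0.2078]
eef_rot: [3.141, -0.001, -1.571]
ft_force: [0.2, -0.8, 0.8]
width: 0.0855
finger_force: 0.0
```

```bash
cat >> sp.py <<'E'
def topc(d,P,name,zlo,zhi,c,r,ztop):
    m=(P[...,2]>zlo)&(P[...,2]<zhi)&(np.hypot(P[...,0]-c[0],P[...,1]-c[1])<r)
    n,l,st,_=cv2.connectedComponentsWithStats(m.astype(np.uint8))
    if n<2: print(name,'none');return
    k=1+np.argmax(st[1:,4]);v,u=np.nonzero(l==k)
    q=ray(d,np.c_[u,v],ztop)[:,:2]*1000;o,R=cv2.minEnclosingCircle(q.astype(np.float32));print(name,len(q),np.round(o,1),round(R,1),((q.max(0)+q.min(0))/2).round(1),'z',np.median(P[v,u,2]).round(4),'uv',u.mean().round(),v.mean().round())
E
python3 - <<'E'
from sp import *
s=observe();d=snap('wrist');P=cloud(d);print(s['time_s'],s['ee_pos'].round(4),observe()['ee_pos'].round(4));save(d['image'],'pics/w11.png');np.savez('w11.npz',P=P,im=d['image'])
topc(d,P,'drum',.074,.09,(.635,.018),.035,.082)
topc(d,P,'spindle',.094,.11,(.635,.018),.035,.1)
topc(d,P,'sleeve',.05,.062,(.448,-.011),.04,.056)
E
```

```text
17.9667 [0.6334 0.0959 0.2078] [0.6334 0.0953 0.2078]
drum 3107 [635.8  17.9] 21.9 [635.7  18.2] z 0.0816 uv 312.0 120.0
spindle 221 [634.9  18.4] 5.2 [634.8  18.7] z 0.0979 uv 313.0 120.0
sleeve 1816 [450.1 -10.8] 29.4 [450.1 -10.9] z 0.0548 uv 574.0 80.0
```

Drum is home: top at 81.6 mm, 1 mm off the spindle axis. Next is the sleeve.

Call:
apply_moves(
  motion="0 0 0 0.66 3.05 0 0;0 0 0 0.66 3.05 0 0;0 0 0 0.66 3.05 0 0;0 0 0 0.66 3.05 0 0;0 0 0 0.66 3.05 0 0;0 0 0 0.66 3.05 0 0;0 0 0 0 0 0 0;0 0 0 0 0 0 0;0 0 0 0 0 0 0;0 0 0 0 0 0 0",
)

```text
time_s: 18.85
ee_pos: [0.4521, 0.0562, 0.2087]
eef_rot: [-3.14, 0.0, -1.572]
ft_force: [-0.3, 0.0, 0.5]
width: 0.0856
finger_force: 0.0
```

Run:
```python
from sp import *
s=observe();d=snap('wrist');P=cloud(d);print(s['time_s'],s['ee_pos'].round(4),observe()['ee_pos'].round(4),s['eef_rot'].round(4));save(d['image'],'pics/w12.png')
topc(d,P,'sleeve',.05,.062,(.448,-.011),.04,.056)
m=(abs(P[...,2]-.055)<.006)&(np.hypot(P[...,0]-.449,P[...,1]+.011)<.04);print('colour',np.median(d['image'][m],0))
# obstacles higher than 12 mm near
m=(P[...,2]>.012)&(P[...,2]<.1)&(abs(P[...,0]-.449)<.08)&(abs(P[...,1]+.011)<.03)&(np.hypot(P[...,0]-.449,P[...,1]+.011)>.034);print('obst',m.sum(),P[m].min(0) if m.any() else '',P[m].max(0) if m.any() else '')
```

```text
18.85 [0.4521 0.0562 0.2087] [0.452  0.0563 0.2085] [-3.1397e+00  2.0000e-04 -1.5723e+00]
sleeve 1210 [448.1 -11.2] 28.0 [448.  -11.1] z 0.0552 uv 322.0 135.0
colour [93. 59. 41.]
obst 0
```

Call:
apply_moves(
  motion="0 0 0 3.35 0.2 0 0;0 0 0 3.35 0.2 0 0;0 0 0 0 0 0 0;0 0 0 0 0 3 0;0 0 0 0 0 3 0;0 0 0 0 0 3.5 0;0 0 0 0 0 3 0;0 0 0 0 0 2.4 0;0 0 0 0 0 1.5 0;0 0 0 0 0 0 0;0 0 0 0 0 0 0;0 0 0 0 0 0 0",
)

```text
time_s: 19.9
ee_pos: [0.4479, -0.0104, 0.045]
eef_rot: [-3.14, 0.0, -1.571]
ft_force: [0.3, -0.2, -0.4]
width: 0.0855
finger_force: 0.0
```

Call:
apply_moves(
  motion="0 0 0 0.06 0 0 0;0 0 0 0 0 0 0.2;0 0 0 0 0 0 0.5;0 0 0 0 0 0 1;0 0 0 0 0 0 1;0 0 0 0 0 0 1;0 0 0 0 0 0 1",
)

```text
time_s: 20.48
ee_pos: [0.4474, -0.0111, 0.0458]
eef_rot: [-3.139, -0.0, -1.571]
ft_force: [-1.9, 0.4, 7.6]
width: 0.0549
finger_force: 62.1
```

Call:
apply_moves(
  motion="0 0 0 0 0 -1 1;0 0 0 0 0 -3 1;0 0 0 0 0 -3.5 1;0 0 0 0 0 -3.5 1;0 0 0 0 0 -3.5 1;0 0 0 0 0 -2 1;0 0 0 -3.7 0 0 1;0 0 0 -3.7 0 0 1;0 0 0 -3.7 0 0 1;0 0 0 0 -3.1 0 1;0 0 0 0 -3.1 0 1;0 0 0 0 -3.1 0 1",
)

```text
time_s: 21.48
ee_pos: [0.5402, 0.1013, 0.21]
eef_rot: [-3.14, 0.0, -1.568]
ft_force: [-0.5, -0.4, -0.4]
width: 0.0549
finger_force: 63.4
```

Call:
apply_moves(
  motion="0 0 0 0 -3.1 0 1;0 0 0 0 -3.1 0 1;0 0 0 0 -3.1 0 1;0 0 0 0 0 0 1;0 0 0 0 0 0 1;0 0 0 0 0 0 1;0 0 0 0 0 0 1;0 0 0 0 0 0 1",
)

```text
time_s: 22.15
ee_pos: [0.6316, 0.0998, 0.2103]
eef_rot: [-3.141, 0.0, -1.571]
ft_force: [-0.5, 0.0, 0.3]
width: 0.0551
finger_force: 63.5
```

Run:
```python
from sp import *
s=observe();d=snap('wrist');P=cloud(d);print(s['time_s'],s['ee_pos'].round(4),observe()['ee_pos'].round(4),s['eef_rot'].round(4));save(d['image'],'pics/w13.png');np.savez('w13.npz',P=P,im=d['image'])
e=s['ee_pos']
topc(d,P,'drum',.074,.09,(.635,.018),.035,.082)
topc(d,P,'spindle',.094,.11,(.635,.018),.035,.1)
zt=e[2]-.0458+.056
h=cv2.cvtColor(d['image'],cv2.COLOR_RGB2HSV).reshape(480,640,3)
m=(abs(P[...,2]-zt)<.006)&(np.hypot(P[...,0]-e[0],P[...,1]-e[1])<.036)&(d['image'][...,0]>d['image'][...,2].astype(int)+15)
n,l,st,_=cv2.connectedComponentsWithStats(m.astype(np.uint8));k=1+np.argmax(st[1:,4]);v,u=np.nonzero(l==k);print(st[k])
q=ray(d,np.c_[u,v],zt)[:,:2]*1000;o,R=cv2.minEnclosingCircle(q.astype(np.float32));print('sleeve',np.round(o,1),R,'rel',(o-e[:2]*1000).round(1),'z',np.median(P[v,u,2]),zt)
```

```text
22.15 [0.6316 0.0998 0.2103] [0.6318 0.0999 0.2104] [-3.1411e+00  1.0000e-04 -1.5711e+00]
drum 3062 [635.7  17.9] 21.9 [635.8  18.3] z 0.0816 uv 310.0 113.0
spindle 214 [635.   18.5] 5.0 [635.   18.6] z 0.0982 uv 310.0 113.0
[ 233  260  161  146 6016]
sleeve [636.   99.2] 30.45330047607422 rel [ 4.4 -0.6] z 0.21938153805619257 0.22049805727215438
```

View pics/w13.png

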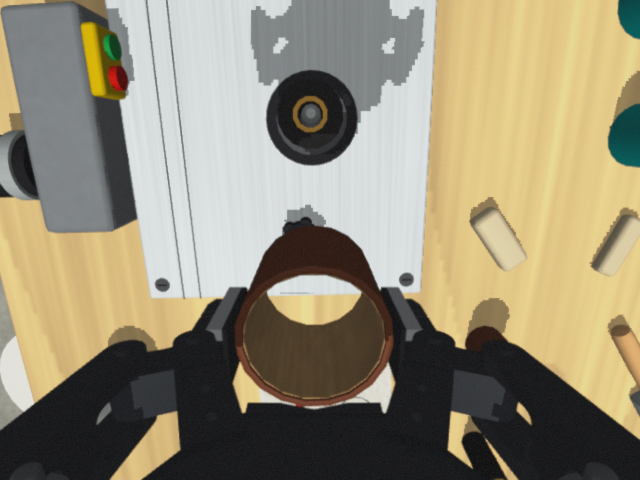

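The held sleeve's rim spans u 237–393 and its bottom edge is near v 404. The drum on the spindle is at (311,115). I compute the rim centre from its edges.

Run:
```python
from sp import *
from scipy.optimize import least_squares
s=observe();d=snap('wrist');im=d['image'].astype(int);e=s['ee_pos'];zt=e[2]-.0458+.056;print(e.round(4))
m=(im[...,0]>im[...,2]+12)&(im[...,0]>45);m[:255]=0;m[410:]=0
pts=[]
for v in range(320,375,3):           # side edges of the outer rim
    r=np.nonzero(m[v,225:405])[0]+225; pts+= [(r.min(),v),(r.max(),v)]
for u in range(290,342,4):           # near edge
    c=np.nonzero(m[370:408,u])[0]+370
    if len(c): pts.append((u,c.max()))
q=ray(d,pts,zt)[:,:2]*1000
f=lambda p:np.hypot(q[:,0]-p[0],q[:,1]-p[1])-28
r=least_squares(f,[635,100],loss='soft_l1',f_scale=.5);print(r.x.round(2),'rel',(r.x-e[:2]*1000).round(2),f(r.x).round(1).tolist());print(pts[::6],pts[-6:])
```

```text
[0.6318 0.0999 0.2104]
[633.45  99.27] rel [ 1.69 -0.59] [-0.7, -0.5, -0.9, -0.7, -0.7, -0.5, -0.9, -0.7, -1.0, -0.8, -1.0, -0.8, -1.0, -0.8, -1.0, -0.4, -0.8, -0.3, -0.7, -0.5, -0.8, -0.6, -0.9, -0.7, -0.9, -0.7, -0.9, -0.7, -0.1, -0.6, 0.7, 0.2, 1.6, 1.1, 2.5, 2.0, 3.4, 3.6, -0.1, -0.6, 0.4, 0.2, -0.0, -0.1, -0.1, -0.1, 0.0, -0.2, -0.3, -0.4, -0.4]
[(np.int64(236), 320), (np.int64(235), 329), (np.int64(235), 338), (np.int64(235), 347), (np.int64(238), 356), (np.int64(237), 365), (np.int64(234), 374), (306, np.int64(407)), (330, np.int64(405))] [(318, np.int64(407)), (322, np.int64(407)), (326, np.int64(406)), (330, np.int64(405)), (334, np.int64(404)), (338, np.int64(403))]
```

Call:
apply_moves(
  motion="0 0 0 2.71 -0.08 0 1;0 0 0 2.71 -0.08 0 1;0 0 0 2.71 -0.07 0 1;0 0 0 0 0 0 1;0 0 0 0 0 2.5 1;0 0 0 0 0 2 1;0 0 0 0 0 1 1;0 0 0 0 0 0 1;0 0 0 0 0 0 1;0 0 0 0 0 0 1;0 0 0 0 0 0 1",
)

```text
time_s: 23.17
ee_pos: [0.6358, 0.0188, 0.1561]
eef_rot: [-3.139, 0.0, -1.571]
ft_force: [0.1, 0.1, -0.7]
width: 0.0549
finger_force: 63.5
```

Run:
```python
from h import *
s=observe();print(s['ee_pos'].round(4),s['eef_rot'].round(4));go(.6341,.0186,.0678,-np.pi/2)
```

```text
[0.6358 0.0188 0.1561] [-3.1386e+00  1.0000e-04 -1.5710e+00]
tool shift cm [0.02 0.2  8.83] yaw now -1.571 az -0.0
```

Call:
apply_moves(
  motion="0 0 0 0 0.17 0 1;0 0 0 0 0 0.8 1;0 0 0 0 0 0.8 1;0 0 0 0 0 0.4 1;0 0 0 0 0 0 1;0 0 0 0 0 0 1;0 0 0 0 0 0 1;0 0 0 0 0 0 1",
)

```text
time_s: 23.83
ee_pos: [0.6334, 0.0185, 0.1345]
eef_rot: [-3.141, 0.0, -1.571]
ft_force: [-0.6, -0.8, 0.2]
width: 0.0552
finger_force: 63.5
```

Call:
apply_moves(
  motion="0 0 0 0 -0.07 0 1;0 0 0 0 0 0.4 1;0 0 0 0 0 0.4 1;0 0 0 0 0 0.4 1;0 0 0 0 0 0 1;0 0 0 0 0 0 1",
)

```text
time_s: 24.33
ee_pos: [0.6334, 0.0184, 0.1216]
eef_rot: [3.14, -0.0, -1.571]
ft_force: [-0.3, 0.2, 0.1]
width: 0.0549
finger_force: 63.5
```

Engaged over the drum without force (bottom at about 76 mm). I continue down.

Call:
apply_moves(
  motion="0 0 0 0 0 0.8 1;0 0 0 0 0 0.8 1;0 0 0 0 0 0.8 1;0 0 0 0 0 0.8 1;0 0 0 0 0 0.8 1;0 0 0 0 0 0.5 1;0 0 0 0 0 0.3 1;0 0 0 0 0 0 1;0 0 0 0 0 0 1;0 0 0 0 0 0 1",
)

```text
time_s: 25.17
ee_pos: [0.6343, 0.0185, 0.0748]
eef_rot: [-3.141, 0.0, -1.571]
ft_force: [0.1, 0.2, -0.0]
width: 0.0547
finger_force: 63.5
```

Call:
apply_moves(
  motion="0 0 0 0 0 0.3 1;0 0 0 0 0 0.2 1;0 0 0 0 0 0.2 1;0 0 0 0 0 0.1 1;0 0 0 0 0 0 1;0 0 0 0 0 0 1",
)

```text
time_s: 25.67
ee_pos: [0.634, 0.0185, 0.0678]
eef_rot: [-3.14, 0.0, -1.571]
ft_force: [-3.3, -0.3, 6.7]
width: 0.0551
finger_force: 64.2
```

Call:
apply_moves(
  motion="0 0 0 0 0 0 0.3;0 0 0 0 0 0 0.1;0 0 0 0 0 0 0;0 0 0 0 0 0 0;0 0 0 0 0 -2 0;0 0 0 0 0 -3.5 0;0 0 0 0 0 -3.5 0;0 0 0 0 0 -3.5 0;0 0 0 -1.8 0 -1.5 0;0 0 0 -3 0 0 0;0 0 0 -3 0 0 0;0 0 0 0 0 0 0",
)

```text
time_s: 26.67
ee_pos: [0.6339, 0.1016, 0.2067]
eef_rot: [-3.141, 0.003, -1.566]
ft_force: [0.5, 0.1, -0.9]
width: 0.0856
finger_force: 0.0
```

Call:
apply_moves(
  motion="0 0 0 0 0 0 0;0 0 0 0 0 0 0;0 0 0 0 0 0 0;0 0 0 0 0 0 0",
)

```text
time_s: 27.0
ee_pos: [0.6339, 0.0953, 0.206]
eef_rot: [3.141, -0.0, -1.573]
ft_force: [-0.1, 0.1, 0.1]
width: 0.0852
finger_force: 0.0
```

Run:
```python
from sp import *
s=observe();d=snap('wrist');P=cloud(d);print(s['time_s'],s['ee_pos'].round(4),s['eef_rot'].round(4));save(d['image'],'pics/w14.png');np.savez('w14.npz',P=P,im=d['image'])
topc(d,P,'drum',.0795,.09,(.635,.018),.0225,.082)
topc(d,P,'all',.071,.09,(.635,.018),.035,.078)
topc(d,P,'spindle',.094,.11,(.635,.018),.035,.1)
i=d['image'].astype(int);m=(i[...,0]>i[...,2]+15)&(np.hypot(P[...,0]-.635,P[...,1]-.018)<.032)&(np.hypot(P[...,0]-.635,P[...,1]-.018)>.0245)&(P[...,2]>.06)
print('rim z',np.median(P[m][:,2]),m.sum())
v,u=np.nonzero(m);q=ray(d,np.c_[u,v],.078)[:,:2]*1000;print(cv2.minEnclosingCircle(q.astype(np.float32)))
```

```text
27.0 [0.6339 0.0953 0.206 ] [ 3.1410e+00 -3.0000e-04 -1.5729e+00]
drum 3090 [635.7  17.9] 21.8 [635.5  18.3] z 0.0816 uv 313.0 120.0
all 4659 [635.6  18.5] 27.9 [635.5  18.8] z 0.081 uv 313.0 120.0
spindle 220 [634.7  18.5] 5.2 [634.6  18.5] z 0.0981 uv 314.0 121.0
rim z 0.07720361648859947 1419
((635.5968627929688, 18.675329208374023), 27.757333755493164)
```

Sleeve is home, with its rim at 77 mm and well centred. Now the washer.

Call:
apply_moves(
  motion="0 0 0 3.35 1.57 0 0;0 0 0 3.35 1.57 0 0;0 0 0 3.35 1.57 0 0;0 0 0 3.35 1.57 0 0;0 0 0 3.35 1.57 0 0;0 0 0 3.35 1.57 0 0;0 0 0 3.35 1.57 0 0;0 0 0 3.35 1.57 0 0;0 0 0 3.35 1.57 0 0;0 0 0 3.35 1.57 0 0;0 0 0 3.35 1.57 0 0;0 0 0 3.35 1.57 0 0",
)

```text
time_s: 28.05
ee_pos: [0.4437, -0.3075, 0.2066]
eef_rot: [-3.141, -0.0, -1.573]
ft_force: [0.9, 0.3, -0.1]
width: 0.0854
finger_force: 0.0
```

Call:
apply_moves(
  motion="0 0 0 0 0 3 0;0 0 0 0 0 3 0;0 0 0 0 0 0 0;0 0 0 0 0 0 0;0 0 0 0 0 0 0;0 0 0 0 0 0 0",
)

```text
time_s: 28.55
ee_pos: [0.4466, -0.306, 0.1483]
eef_rot: [-3.139, -0.002, -1.571]
ft_force: [0.6, 0.9, 0.6]
width: 0.0853
finger_force: 0.0
```

Run:
```python
from sp import *
s=observe();d=snap('wrist');P=cloud(d);print(s['time_s'],s['ee_pos'].round(4),s['eef_rot'].round(4));save(d['image'],'pics/w15.png')
for lo in(.004,.006): topc(d,P,'washer',lo,.013,(.445,-.377),.03,.008)
m=(P[...,2]>.012)&(P[...,2]<.1)&(abs(P[...,0]-.445)<.075)&(abs(P[...,1]+.377)<.03);print('obst',m.sum())
```

```text
28.55 [ 0.4466 -0.306   0.1483] [-3.1387e+00 -2.0000e-03 -1.5708e+00]
washer 2127 [ 445.9 -375.9] 19.9 [ 445.7 -375.9] z 0.0074 uv 317.0 133.0
washer 2031 [ 445.8 -375.8] 19.8 [ 445.8 -375.9] z 0.0075 uv 317.0 133.0
obst 0
```

Call:
apply_moves(
  motion="0 0 0 3.4 0.07 0 0.4;0 0 0 3.5 0.08 0 0.4;0 0 0 0 0 0 0.4;0 0 0 0 0 3 0.4;0 0 0 0 0 3 0.4;0 0 0 0 0 2.5 0.4;0 0 0 0 0 1.8 0.4;0 0 0 0 0 0 0.4;0 0 0 0 0 0 0.4;0 0 0 0 0 0 0.4",
)

```text
time_s: 29.43
ee_pos: [0.4451, -0.3751, 0.0453]
eef_rot: [-3.139, -0.002, -1.571]
ft_force: [-0.4, 0.0, 1.3]
width: 0.0512
finger_force: 0.0
```

Run:
```python
from h import *
s=observe();print(s['time_s'],s['ee_pos'].round(4),s['eef_rot'].round(4),s['width'])
d=snap('wrist');P=cloud(d);save(d['image'],'pics/w16.png')
R=Ro.from_euler('xyz',s['eef_rot']).as_matrix();T=(P-s['ee_pos'])@R
m=(P[...,2]>.014)&(abs(T[...,0])<.02)&(abs(T[...,1])<.05)&(T[...,2]>-.02)
for sg in(-1,1):
    q=T[m&(np.sign(T[...,1])==sg)];print(sg,len(q),np.percentile(q[:,2],[50,90,98,99.5,100]).round(4),'inner y',np.percentile(abs(q[:,1]),[0,2,10]).round(4))
v,u=np.nonzero(m);print(v.min(),u.min(),u.max())
g=cv2.cvtColor(d['image'],cv2.COLOR_RGB2GRAY)
```

```text
29.4333 [ 0.4451 -0.3751  0.0453] [-3.1391e+00 -2.0000e-03 -1.5708e+00] 0.051236634645882136
-1 2617 [-0.0054  0.0108  0.0161  0.018   0.02  ] inner y [0.0268 0.0271 0.0272]
1 2628 [-0.0055  0.0107  0.0164  0.0181  0.0197] inner y [0.0237 0.0239 0.024 ]
287 198 429
```

Call:
apply_moves(
  motion="0 0 0 0.04 0.08 0.8 0.4;0 0 0 0 0 0.8 0.4;0 0 0 0 0 0.5 0.4;0 0 0 0 0 0.2 0.4;0 0 0 0 0 0 0.4;0 0 0 0 0 0 0.4;0 0 0 0 0 0 0.4",
)

```text
time_s: 30.07
ee_pos: [0.443, -0.3749, 0.0204]
eef_rot: [-3.141, -0.0, -1.571]
ft_force: [0.5, -0.7, -0.1]
width: 0.051
finger_force: 0.0
```

Call:
apply_moves(
  motion="0 0 0 0 0 -0.15 0.4;0 0 0 0 0 0 0.45;0 0 0 0 0 0 0.6;0 0 0 0 0 0 1;0 0 0 0 0 0 1;0 0 0 0 0 0 1;0 0 0 0 0 0 1",
)

```text
time_s: 30.65
ee_pos: [0.4434, -0.3752, 0.0227]
eef_rot: [-3.14, -0.001, -1.571]
ft_force: [-0.7, 0.9, 5.9]
width: 0.0368
finger_force: 60.2
```

Call:
apply_moves(
  motion="0 0 0 0 0 -0.5 1;0 0 0 0 0 -1.5 1;0 0 0 0 0 -3 1;0 0 0 0 0 -3 1;0 0 0 0 0 -3 1;0 0 0 0 0 -3 1;0 0 0 0 0 -2.5 1;0 0 0 0 0 0 1;0 0 0 -2.5 -1 0 1;0 0 0 -3 -1.2 0 1;0 0 0 -3 -1.2 0 1;0 0 0 -3 -1.2 0 1",
)

```text
time_s: 31.65
ee_pos: [0.4886, -0.2586, 0.186]
eef_rot: [3.14, 0.001, -1.573]
ft_force: [0.7, 0.1, 0.5]
width: 0.0365
finger_force: 60.1
```

Call:
apply_moves(
  motion="0 0 0 -3 -1.2 0 1;0 0 0 -3 -1.2 0 1;0 0 0 -3 -1.2 0 1;0 0 0 -3 -1.2 0 1;0 0 0 -3 -1.2 0 1;0 0 0 -3 -1.2 0 1;0 0 0 -3 -1.2 0 1;0 0 0 -3 -1.2 0 1;0 0 0 -3 -1.2 0 1;0 0 0 -3 -1.2 0 1;0 0 0 -3 -1.2 0 1;0 0 0 -3 -1.2 0 1",
)

```text
time_s: 32.65
ee_pos: [0.633, 0.1016, 0.1857]
eef_rot: [3.14, -0.0, -1.571]
ft_force: [-0.0, -0.1, -1.0]
width: 0.0358
finger_force: 60.1
```

Call:
apply_moves(
  motion="0 0 0 0 0 0 1;0 0 0 0 0 0 1;0 0 0 0 0 0 1;0 0 0 0 0 0 1;0 0 0 0 0 0 1",
)

```text
time_s: 33.07
ee_pos: [0.6328, 0.0987, 0.1867]
eef_rot: [3.141, -0.0, -1.573]
ft_force: [0.7, -0.4, -0.8]
width: 0.0365
finger_force: 60.2
```

```bash
cat > wa.py <<'E'
from sp import *
from scipy.optimize import least_squares
def washer():
    s=observe();d=snap('wrist');P=cloud(d);e=s['ee_pos'];print(s['time_s'],e.round(4),s['eef_rot'].round(4),s['width'].round(4));np.savez('wz.npz',P=P,im=d['image'])
    R=Ro.from_euler('xyz',s['eef_rot']).as_matrix();T=(P-e)@R
    m=(np.hypot(T[...,0],T[...,1])<.022)&(T[...,2]>.008)&(T[...,2]<.022)&(abs(T[...,1])<.0165)
    q=T[m];A=np.c_[q[:,:2],np.ones(len(q))];c,*_=np.linalg.lstsq(A,q[:,2],rcond=None)
    for _ in range(3):
        r=q[:,2]-A@c;k=abs(r)<.002;c,*_=np.linalg.lstsq(A[k],q[k,2],rcond=None)
    print('n',m.sum(),k.sum(),'plane slopes tool x,y',c[:2].round(3),'top z rel',(c[2]*1000).round(1))
    # hole: pixels enclosed that are not in the plane
    pl=np.abs(T[...,2]-(T[...,0]*c[0]+T[...,1]*c[1]+c[2]))<.003
    reg=(pl&(np.hypot(T[...,0],T[...,1])<.024)).astype(np.uint8)
    cs,h=cv2.findContours(reg,cv2.RETR_CCOMP,cv2.CHAIN_APPROX_NONE)
    for i,cc in enumerate(cs):
        if h[0][i][3]>=0 and len(cc)>25:
            w=ray(d,cc[:,0],e[2]-c[2])[:,:2]*1000;o,r=cv2.minEnclosingCircle(w.astype(np.float32));print('hole',np.round(o,1),round(r,1),'rel',(o-e[:2]*1000).round(1))
    return d,P
if __name__=='__main__':
    d,P=washer();save(d['image'],'pics/w17.png')
    topc(d,P,'spindle',.094,.11,(.635,.018),.035,.1)
    topc(d,P,'drum',.0795,.09,(.635,.018),.0225,.082)
E
python3 wa.py
```

```text
Traceback (most recent call last):
  File "wa.py", line 20, in <module>
    d,P=washer();save(d['image'],'pics/w17.png')
        ~~~~~~^^
  File "wa.py", line 4, in washer
    s=observe();d=snap('wrist');P=cloud(d);e=s['ee_pos'];print(s['time_s'],e.round(4),s['eef_rot'].round(4),s['width'].round(4));np.savez('wz.npz',P=P,im=d['image'])
                                                                                                            ^^^^^^^^^^^^^^^^
AttributeError: 'float' object has no attribute 'round'
```

```bash
sed -i "s/s\['width'\].round(4)/s['width']/" wa.py; python3 wa.py
```

```text
33.1167 [0.6329 0.0987 0.1869] [ 3.1413e+00 -2.0000e-04 -1.5732e+00] 0.036539883092645005
n 5183 4774 plane slopes tool x,y [ 0.001 -0.001] top z rel 15.3
hole [634.4  97.1] 8.7 rel [ 1.5 -1.6]
spindle 265 [635.2  18.4] 5.2 [635.1  18.4] z 0.0981 uv 312.0 113.0
drum 3670 [635.6  18.1] 21.7 [635.7  18.2] z 0.0816 uv 311.0 113.0
```

View pics/w17.png

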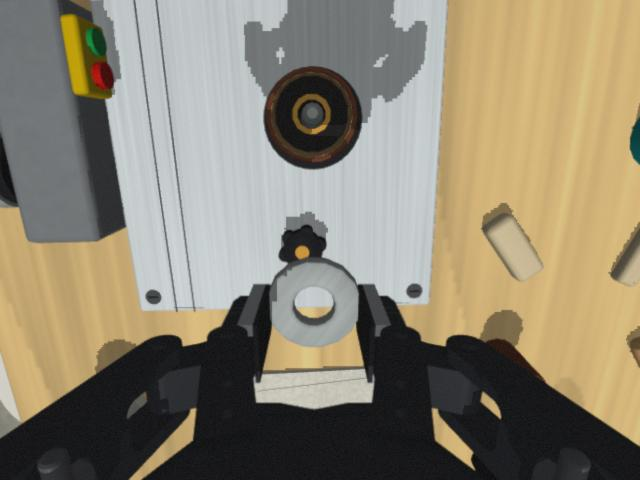

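The washer is held level with its hole at (314,303), over the sleeve and drum assembly at (312,115). I move it over the spindle.

Call:
apply_moves(
  motion="0 0 0 2.63 -0.02 0 1;0 0 0 2.63 -0.02 0 1;0 0 0 2.63 -0.02 0 1;0 0 0 0 0 0 1;0 0 0 0 0 2 1;0 0 0 0 0 2 1;0 0 0 0 0 1 1;0 0 0 0 0 0 1;0 0 0 0 0 0 1;0 0 0 0 0 0 1;0 0 0 0 0 0 1",
)

```text
time_s: 34.08
ee_pos: [0.6347, 0.0214, 0.1383]
eef_rot: [-3.139, 0.0, -1.571]
ft_force: [-0.0, 0.9, -0.2]
width: 0.0367
finger_force: 60.2
```

```bash
python3 wa.py; python3 -c "
from h import *
go(.6335,.0198,.1053,-np.pi/2)"
```

```text
34.0833 [0.6347 0.0214 0.1383] [-3.1389e+00  1.0000e-04 -1.5712e+00] 0.036653642245647634
n 5177 4768 plane slopes tool x,y [ 0.    -0.001] top z rel 15.3
hole [636.5  19.7] 8.8 rel [ 1.8 -1.7]
spindle none
drum 2384 [635.7  17. ] 21.6 [635.6   9.7] z 0.0816 uv 315.0 247.0
tool shift cm [0.16 0.12 3.3 ] yaw now -1.5711 az -0.0
```

Call:
apply_moves(
  motion="0 0 0 0.15 0.14 0 1;0 0 0 0 0 0.6 1;0 0 0 0 0 0.5 1;0 0 0 0 0 0 1;0 0 0 0 0 0 1;0 0 0 0 0 0 1;0 0 0 0 0 0 1",
)

```text
time_s: 34.72
ee_pos: [0.6324, 0.0197, 0.1258]
eef_rot: [-3.142, 0.0, -1.571]
ft_force: [-0.0, 0.8, -1.4]
width: 0.0364
finger_force: 60.2
```

```bash
python3 wa.py|head -4
```

```text
34.7167 [0.6324 0.0197 0.1258] [-3.1415  0.     -1.5714] 0.0364106087618551
n 5177 4772 plane slopes tool x,y [ 0.001 -0.002] top z rel 15.3
hole [634.  18.] 8.6 rel [ 1.6 -1.7]
spindle 538 [634.9  14.7] 20.7 [634.9   9.6] z 0.1086 uv 314.0 269.0
```

Call:
apply_moves(
  motion="0 0 0 -0.02 -0.09 0 1;0 0 0 0 0 0.4 1;0 0 0 0 0 0.4 1;0 0 0 0 0 0.4 1;0 0 0 0 0 0 1;0 0 0 0 0 0 1;0 0 0 0 0 0 1",
)

```text
time_s: 35.35
ee_pos: [0.6332, 0.0199, 0.1136]
eef_rot: [3.141, -0.0, -1.571]
ft_force: [0.5, 0.1, -1.4]
width: 0.0364
finger_force: 60.2
```

Call:
apply_moves(
  motion="0 0 0 0 0 0.3 1;0 0 0 0 0 0.2 1;0 0 0 0 0 0.15 1;0 0 0 0 0 0.1 1;0 0 0 0 0 0 1;0 0 0 0 0 0 1;0 0 0 0 0 0 1",
)

```text
time_s: 35.93
ee_pos: [0.6333, 0.0199, 0.1064]
eef_rot: [-3.141, 0.0, -1.571]
ft_force: [1.0, -0.2, -1.3]
width: 0.036
finger_force: 60.2
```

Call:
apply_moves(
  motion="0 0 0 0 0 0.1 1;0 0 0 0 0 0.1 1;0 0 0 0 0 0 1;0 0 0 0 0 0 1",
)

```text
time_s: 36.27
ee_pos: [0.6335, 0.0199, 0.1048]
eef_rot: [-3.141, 0.0, -1.571]
ft_force: [-0.5, 0.4, 2.2]
width: 0.0362
finger_force: 60.4
```

Contact: the washer is home on the drum. I release, rise and step aside.

Call:
apply_moves(
  motion="0 0 0 0 0 0 0.5;0 0 0 0 0 0 0.4;0 0 0 0 0 0 0.3;0 0 0 0 0 0 0.2;0 0 0 0 0 -2 0.1;0 0 0 0 0 -3.5 0;0 0 0 0 0 -3.5 0;0 0 0 0 0 -1.5 0;0 0 0 -3 0 0 0;0 0 0 -3 0 0 0;0 0 0 -2 0 0 0;0 0 0 0 0 0 0",
)

```text
time_s: 37.27
ee_pos: [0.6331, 0.1039, 0.2093]
eef_rot: [-3.141, 0.002, -1.567]
ft_force: [-0.2, 0.2, -0.5]
width: 0.0855
finger_force: 0.0
```

Call:
apply_moves(
  motion="0 0 0 0 0 0 0;0 0 0 0 0 0 0;0 0 0 0 0 0 0;0 0 0 0 0 0 0",
)

```text
time_s: 37.6
ee_pos: [0.6333, 0.0987, 0.2092]
eef_rot: [3.141, -0.0, -1.573]
ft_force: [0.7, -0.1, 0.1]
width: 0.0856
finger_force: 0.0
```

Run:
```python
from sp import *
s=observe();d=snap('wrist');P=cloud(d);print(s['time_s'],s['ee_pos'].round(4),s['width'],s['ft_force'].round(1))
topc(d,P,'washer',.0865,.0945,(.635,.018),.0225,.090)
topc(d,P,'drum',.0795,.086,(.635,.018),.0235,.082)
i=d['image'].astype(int);r=np.hypot(P[...,0]-.635,P[...,1]-.018);m=(i[...,0]>i[...,2]+15)&(r<.032)&(r>.0245)&(P[...,2]>.06)
v,u=np.nonzero(m);print('rim z',np.median(P[m][:,2]),cv2.minEnclosingCircle((ray(d,np.c_[u,v],.078)[:,:2]*1000).astype(np.float32)))
```

```text
37.6 [0.6333 0.0987 0.2092] 0.08562551388890849 [ 0.7 -0.1  0.1]
washer 2580 [635.1  19.3] 19.9 [634.8  19.4] z 0.0894 uv 313.0 117.0
drum 387 [635.8  17.8] 21.7 [636.   17.5] z 0.0812 uv 301.0 102.0
rim z 0.07720590600743277 ((635.5291137695312, 18.680160522460938), 27.751649856567383)
```

All parts are home: the washer top is at 89.4 mm and everything is within about 2 mm of the axis.

```bash
python3 -c "
from cell import job
print(job.close_job())"
```

```text
the job is handed in; nothing more can be done
None
```

The job is handed in at about 38 s: the spanner lies in its cut-out, and the wide drum, sleeve and washer are on the spindle, all fully home and within about 2 mm of the axis by the last wrist-camera check; the hand-in returned no verdict.

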